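# Load the badge feeder and bring its switches on by feel

## Robot

A 6-joint arm with a two-finger parallel gripper is mounted at the origin on the work surface. World frame = base frame: x ahead of the robot, y to its left, z up, the work surface at z = 0. Lengths are in mm, angles in rad, forces in N, time in s.
With the tool pointing down it reaches from about 350 to 950 mm from the base axis. Payload 17.4 kg.
Tool frame: the origin (TCP) lies between the finger pads; the fingertips stand 11 mm ahead of it and the grasp point (between the pads) lies 8 mm behind it; z points along the fingers, y is the line along which they close (so a half turn about z gives the same grasp; the last joint's range is limited). The gripper opens to 93 mm and grips with 3 to 60 N. Pads are 15 mm wide; open, the fingers measure 128 mm over their backs; the gripper's body (75 mm by 188 mm) begins 65 mm behind the grasp point.
Start: joints at [-1.327, 0.116, 1.442, -0, 1.584, -0.038], TCP at [187.698, -648.384, 229.646] pointing down, gripper open.
Joint ranges: [-2.83, 2.83], [-0.83, 2.19], [0.07, 2.5], [-1.14, 4.28], [0.01, 3], [-2.97, 2.97]. Speed limits (rad/s): [1.89, 1.89, 2.22, 3.14, 3.14, 3.14].

## Interface

Orientations are given as a unit quaternion [w, x, y, z].
In Python, from rig import manip gives the robot as it stands.
- The arm moves only by the tool play_rows, never from a script. Its argument "deltas" is a list of rows, each an object with "xyz": the shift along the world's x, y, z in units of 25 mm (1.0 is 25 mm), a list of three; "yaw": the turn about the world's z in units of 6 degrees (1.0 is 6 degrees); "gripper": the closure, from 0 (fully open) to 1 (shut). A call has 1 to 20 rows; each row shifts and turns the commanded pose from where the row before left it; what a row does not reach is not made up. A row lasts 1/10 s, in which the tool goes at most 50 mm and 8.59 degrees, less where a joint would pass 70% of its speed; a pose out of reach is approached as far as the arm can. A call is refused whole if a number of a shift passes 1 or a number of a turn 1, either way. A call with a gripper value outside its range is refused whole. The fingers move at their own pace and stop on an object; "newtons" is the grip in N (left out, the last holds). Time passes only in rows, so rows that do not move let the fingers close. It gives the time, the measured TCP pose, the force, the opening and the grip force at its end, in the units of the state.
- manip.get_state(): the state, without advancing time (a new reading comes with each control period).
- manip.snapshot(name): name is "scene" or "top"; returns a dict with "color" (420x560x3 uint8, red, green, blue), "range_z" (420x560 float32, mm along the optical axis (not along the pixel's ray), 0 where there is no reading), "fovy" (degrees; the focal length in pixels is half the picture's height over the tangent of half this angle, whatever the lens; pixels are square), "cx", "cy" (the principal point, pixels), "extrinsics" (4x4, takes a point from world to camera coordinates). Camera axes: x right, y down, z forward; pixel columns grow to the right and rows downward; lengths in mm; the calibration is good to about 2 mm. A picture is of the moment at which its call begins.
- manip.hand_in(): hands the job in; it is judged then, once.
The state is a dict: "time_s": time; "joint_positions": joint angles; "joint_velocities": joint speeds; "tau": joint torques, N m; "position": TCP position; "eef_rot": TCP orientation; "contact_force": force on the tool from outside, world axes, zero at the start; "torque": the same for the moment, N m; "opening": finger opening in mm; "grip_force": force on a finger pad.
Only numpy, scipy, OpenCV 4.12 (cv2) and the standard library are available. Lean on these libraries where they do the work, as an engineer would, in place of code of your own. Each camera call takes 0.05 s, during which the arm holds its last target. There are 200 camera calls.

## Task

Lay every magazine tube on its side in the feed cradle, one to a bay, its round body down in both V rests. Then go along the unlit switches from the robot's left to right, feeling each lever with the fingertips and flipping it away from the robot only if it is off; never switch off one that is on. Last, press the start button fully and let it go, leaving the tumbler, can and badge stack where they are.

Things in the scene. Friction and masses are not known exactly. Their poses are not given: they have to be found in the camera images.
- cradle: fixed feed cradle, origin at the centre of its underside: aluminium base 320 (x) x 150 (y) x 8 mm with four bays 80 mm apart along x. A bay is two dark steel V rests, open upwards, 45 degree faces, 14 mm thick, centred at y -38 and +38 mm; V bottom 27 mm and upper edges 51 mm above the table, 52 mm wide at the top. A tube lies along the cradle's y
- bay0 (a point): bay at the cradle's -x end: where the middle of a tube lying there comes, 55 mm above the table, axes as the cradle's. The caps lie outside the V rests (8 mm play each way); between the rests (62 mm) fingers have room down to the base
- bay1 (a point): bay at the cradle's second place from -x: where the middle of a tube lying there comes, 55 mm above the table, axes as the cradle's. The caps lie outside the V rests (8 mm play each way); between the rests (62 mm) fingers have room down to the base
- bay2 (a point): bay at the cradle's third place from -x: where the middle of a tube lying there comes, 55 mm above the table, axes as the cradle's. The caps lie outside the V rests (8 mm play each way); between the rests (62 mm) fingers have room down to the base
- bay3 (a point): bay at the cradle's +x end: where the middle of a tube lying there comes, 55 mm above the table, axes as the cradle's. The caps lie outside the V rests (8 mm play each way); between the rests (62 mm) fingers have room down to the base
- tube0: cardboard magazine tube, possibly absent: round body 40 mm across, 106 mm long, between two square grey end caps 46 x 46 mm, 12 mm thick; 130 mm overall, 0.13 to 0.25 kg. Origin at the centre of its foot, z along its axis, x and y square to the caps' sides. Starts upright on the table; may be laid either way round
- tube0_mid (a point): middle of tube0, on its axis 65 mm from its foot, axes as the tube's
- tube1: cardboard magazine tube, possibly absent: round body 40 mm across, 106 mm long, between two square grey end caps 46 x 46 mm, 12 mm thick; 130 mm overall, 0.13 to 0.25 kg. Origin at the centre of its foot, z along its axis, x and y square to the caps' sides. Starts upright on the table; may be laid either way round
- tube1_mid (a point): middle of tube1, on its axis 65 mm from its foot, axes as the tube's
- tube2: cardboard magazine tube, possibly absent: round body 40 mm across, 106 mm long, between two square grey end caps 46 x 46 mm, 12 mm thick; 130 mm overall, 0.13 to 0.25 kg. Origin at the centre of its foot, z along its axis, x and y square to the caps' sides. Starts upright on the table; may be laid either way round
- tube2_mid (a point): middle of tube2, on its axis 65 mm from its foot, axes as the tube's
- tube3: cardboard magazine tube, possibly absent: round body 40 mm across, 106 mm long, between two square grey end caps 46 x 46 mm, 12 mm thick; 130 mm overall, 0.13 to 0.25 kg. Origin at the centre of its foot, z along its axis, x and y square to the caps' sides. Starts upright on the table; may be laid either way round
- tube3_mid (a point): middle of tube3, on its axis 65 mm from its foot, axes as the tube's
- console: fixed grey switch box 120 (x) x 250 (y) x 80 mm high, origin at the centre of its underside, x pointing away from the robot. On top, in a row along y at x 0: left switch at y +84, middle +28, right -28, start button -92 mm. Steel guard walls 22 mm high, 5 mm thick, 90 mm long in x at y +112, +56, 0 and -56 mm
- switch_left (a joint): left toggle: unlit black lever, 8 mm thick, 11 mm ball end, standing 38 mm out of the box, hinged inside it 74 mm below the box top. -0.2 rad: off, leaning to the box's -x (towards the robot); +0.2: on, leaning to +x. Weighted over centre: it falls to one side or the other and rests only there; about 2 to 5 N at 15 mm above the box throws it
- switch_middle (a joint): middle toggle: unlit black lever, 8 mm thick, 11 mm ball end, standing 38 mm out of the box, hinged inside it 74 mm below the box top. -0.2 rad: off, leaning to the box's -x (towards the robot); +0.2: on, leaning to +x. Weighted over centre: it falls to one side or the other and rests only there; about 2 to 5 N at 15 mm above the box throws it
- switch_right (a joint): right toggle: unlit black lever, 8 mm thick, 11 mm ball end, standing 38 mm out of the box, hinged inside it 74 mm below the box top. -0.2 rad: off, leaning to the box's -x (towards the robot); +0.2: on, leaning to +x. Weighted over centre: it falls to one side or the other and rests only there; about 2 to 5 N at 15 mm above the box throws it
- left_tip (a point): centre of the left switch's ball end, about 31 mm above the box top; 21 mm to the box's -x of the row's line when off, 21 mm to +x when on
- middle_tip (a point): centre of the middle switch's ball end, about 31 mm above the box top; 21 mm to the box's -x of the row's line when off, 21 mm to +x when on
- right_tip (a point): centre of the right switch's ball end, about 31 mm above the box top; 21 mm to the box's -x of the row's line when off, 21 mm to +x when on
- start (a joint): spring start button, a round grey top 26 mm across in a black collar, its top 18 mm above the box top (98 mm above the table), pressed straight down; travel 6 mm: 0 up, 0.006 fully down, which takes 5 N; it springs back
- tumbler: bystander: steel drinks tumbler 66 mm across, 190 mm tall, origin under its centre
- can: bystander: drink can 62 mm across, 115 mm tall, origin under its centre
- badges: bystander: stack of finished badges 54 mm across, 36 mm high, origin under its centre

How it is judged (in metres and radians):
On the way, in this order (a step that is already met when the one before it is completed fails the run):
1. every tube present lies in a bay of the cradle, let go and at rest (((horizontal distance between tube0_mid and bay0 below 0.014 m and z of tube0_mid in the frame of bay0 between -0.008 and 0.008 m and angle between the z axis of tube0 and the y axis of cradle, either way round below 0.12 rad) or (horizontal distance between tube0_mid and bay1 below 0.014 m and z of tube0_mid in the frame of bay1 between -0.008 and 0.008 m and angle between the z axis of tube0 and the y axis of cradle, either way round below 0.12 rad) or (horizontal distance between tube0_mid and bay2 below 0.014 m and z of tube0_mid in the frame of bay2 between -0.008 and 0.008 m and angle between the z axis of tube0 and the y axis of cradle, either way round below 0.12 rad) or (horizontal distance between tube0_mid and bay3 below 0.014 m and z of tube0_mid in the frame of bay3 between -0.008 and 0.008 m and angle between the z axis of tube0 and the y axis of cradle, either way round below 0.12 rad)) and linear speed of each of tube0, tube1, tube2, tube3 below 0.03 m/s and contact force between each of tube0, tube1, tube2, tube3 and the fingers below 0.1 N and ((horizontal distance between tube1_mid and bay0 below 0.014 m and z of tube1_mid in the frame of bay0 between -0.008 and 0.008 m and angle between the z axis of tube1 and the y axis of cradle, either way round below 0.12 rad) or (horizontal distance between tube1_mid and bay1 below 0.014 m and z of tube1_mid in the frame of bay1 between -0.008 and 0.008 m and angle between the z axis of tube1 and the y axis of cradle, either way round below 0.12 rad) or (horizontal distance between tube1_mid and bay2 below 0.014 m and z of tube1_mid in the frame of bay2 between -0.008 and 0.008 m and angle between the z axis of tube1 and the y axis of cradle, either way round below 0.12 rad) or (horizontal distance between tube1_mid and bay3 below 0.014 m and z of tube1_mid in the frame of bay3 between -0.008 and 0.008 m and angle between the z axis of tube1 and the y axis of cradle, either way round below 0.12 rad)) and ((horizontal distance between tube2_mid and bay0 below 0.014 m and z of tube2_mid in the frame of bay0 between -0.008 and 0.008 m and angle between the z axis of tube2 and the y axis of cradle, either way round below 0.12 rad) or (horizontal distance between tube2_mid and bay1 below 0.014 m and z of tube2_mid in the frame of bay1 between -0.008 and 0.008 m and angle between the z axis of tube2 and the y axis of cradle, either way round below 0.12 rad) or (horizontal distance between tube2_mid and bay2 below 0.014 m and z of tube2_mid in the frame of bay2 between -0.008 and 0.008 m and angle between the z axis of tube2 and the y axis of cradle, either way round below 0.12 rad) or (horizontal distance between tube2_mid and bay3 below 0.014 m and z of tube2_mid in the frame of bay3 between -0.008 and 0.008 m and angle between the z axis of tube2 and the y axis of cradle, either way round below 0.12 rad)) and ((horizontal distance between tube3_mid and bay0 below 0.014 m and z of tube3_mid in the frame of bay0 between -0.008 and 0.008 m and angle between the z axis of tube3 and the y axis of cradle, either way round below 0.12 rad) or (horizontal distance between tube3_mid and bay1 below 0.014 m and z of tube3_mid in the frame of bay1 between -0.008 and 0.008 m and angle between the z axis of tube3 and the y axis of cradle, either way round below 0.12 rad) or (horizontal distance between tube3_mid and bay2 below 0.014 m and z of tube3_mid in the frame of bay2 between -0.008 and 0.008 m and angle between the z axis of tube3 and the y axis of cradle, either way round below 0.12 rad) or (horizontal distance between tube3_mid and bay3 below 0.014 m and z of tube3_mid in the frame of bay3 between -0.008 and 0.008 m and angle between the z axis of tube3 and the y axis of cradle, either way round below 0.12 rad))), for 0.3 s.
2. then the left switch (first) is on, having been felt with the fingertips if it was on from the start (value of joint switch_left above 0.12 rad and (contact force between the fingers and switch_left above 0.3 N or distance of left_tip from where it was at the start of the episode above 0.0222 m)), for 0.02 s.
3. then the middle switch (second) is on, having been felt with the fingertips if it was on from the start (value of joint switch_middle above 0.12 rad and (contact force between the fingers and switch_middle above 0.3 N or distance of middle_tip from where it was at the start of the episode above 0.0222 m)), for 0.02 s.
4. then the right switch (third) is on, having been felt with the fingertips if it was on from the start (value of joint switch_right above 0.12 rad and (contact force between the fingers and switch_right above 0.3 N or distance of right_tip from where it was at the start of the episode above 0.0222 m)), for 0.02 s.
5. then the start button is pressed fully down (value of joint start above 0.0045 m), for 0.05 s.
At the end, for the whole second after the job is handed in: Each tube present lies at rest in a bay (middle within 14 mm of the bay's point in plan, 8 mm in height; axis within 0.12 rad of the cradle's y); all switches on (over 0.12 rad); button up (under 1.5 mm down); tumbler, can and badge stack within 30 mm of their starts (((horizontal distance between tube0_mid and bay0 below 0.014 m and z of tube0_mid in the frame of bay0 between -0.008 and 0.008 m and angle between the z axis of tube0 and the y axis of cradle, either way round below 0.12 rad) or (horizontal distance between tube0_mid and bay1 below 0.014 m and z of tube0_mid in the frame of bay1 between -0.008 and 0.008 m and angle between the z axis of tube0 and the y axis of cradle, either way round below 0.12 rad) or (horizontal distance between tube0_mid and bay2 below 0.014 m and z of tube0_mid in the frame of bay2 between -0.008 and 0.008 m and angle between the z axis of tube0 and the y axis of cradle, either way round below 0.12 rad) or (horizontal distance between tube0_mid and bay3 below 0.014 m and z of tube0_mid in the frame of bay3 between -0.008 and 0.008 m and angle between the z axis of tube0 and the y axis of cradle, either way round below 0.12 rad)) and linear speed of each of tube0, tube1, tube2, tube3 below 0.03 m/s and ((horizontal distance between tube1_mid and bay0 below 0.014 m and z of tube1_mid in the frame of bay0 between -0.008 and 0.008 m and angle between the z axis of tube1 and the y axis of cradle, either way round below 0.12 rad) or (horizontal distance between tube1_mid and bay1 below 0.014 m and z of tube1_mid in the frame of bay1 between -0.008 and 0.008 m and angle between the z axis of tube1 and the y axis of cradle, either way round below 0.12 rad) or (horizontal distance between tube1_mid and bay2 below 0.014 m and z of tube1_mid in the frame of bay2 between -0.008 and 0.008 m and angle between the z axis of tube1 and the y axis of cradle, either way round below 0.12 rad) or (horizontal distance between tube1_mid and bay3 below 0.014 m and z of tube1_mid in the frame of bay3 between -0.008 and 0.008 m and angle between the z axis of tube1 and the y axis of cradle, either way round below 0.12 rad)) and ((horizontal distance between tube2_mid and bay0 below 0.014 m and z of tube2_mid in the frame of bay0 between -0.008 and 0.008 m and angle between the z axis of tube2 and the y axis of cradle, either way round below 0.12 rad) or (horizontal distance between tube2_mid and bay1 below 0.014 m and z of tube2_mid in the frame of bay1 between -0.008 and 0.008 m and angle between the z axis of tube2 and the y axis of cradle, either way round below 0.12 rad) or (horizontal distance between tube2_mid and bay2 below 0.014 m and z of tube2_mid in the frame of bay2 between -0.008 and 0.008 m and angle between the z axis of tube2 and the y axis of cradle, either way round below 0.12 rad) or (horizontal distance between tube2_mid and bay3 below 0.014 m and z of tube2_mid in the frame of bay3 between -0.008 and 0.008 m and angle between the z axis of tube2 and the y axis of cradle, either way round below 0.12 rad)) and ((horizontal distance between tube3_mid and bay0 below 0.014 m and z of tube3_mid in the frame of bay0 between -0.008 and 0.008 m and angle between the z axis of tube3 and the y axis of cradle, either way round below 0.12 rad) or (horizontal distance between tube3_mid and bay1 below 0.014 m and z of tube3_mid in the frame of bay1 between -0.008 and 0.008 m and angle between the z axis of tube3 and the y axis of cradle, either way round below 0.12 rad) or (horizontal distance between tube3_mid and bay2 below 0.014 m and z of tube3_mid in the frame of bay2 between -0.008 and 0.008 m and angle between the z axis of tube3 and the y axis of cradle, either way round below 0.12 rad) or (horizontal distance between tube3_mid and bay3 below 0.014 m and z of tube3_mid in the frame of bay3 between -0.008 and 0.008 m and angle between the z axis of tube3 and the y axis of cradle, either way round below 0.12 rad)) and value of joint each of switch_left, switch_middle, switch_right above 0.12 rad and value of joint start below 0.0015 m and distance of each of tumbler, can, badges from where it was at the start of the episode below 0.03 m); the robot touches nothing.
It fails at once if the left switch, on from the start, is switched off (value of joint switch_left below -0.16 rad and distance of left_tip from where it was at the start of the episode above 0.0222 m).
It fails at once if the middle switch, on from the start, is switched off (value of joint switch_middle below -0.16 rad and distance of middle_tip from where it was at the start of the episode above 0.0222 m).
It fails at once if the right switch, on from the start, is switched off (value of joint switch_right below -0.16 rad and distance of right_tip from where it was at the start of the episode above 0.0222 m).
It fails at once if the tumbler, can or badge stack is knocked over (angle between any of tumbler, can, badges's own z axis and vertical above 0.6 rad).
Of tube0, tube1, tube2, tube3 only 3 to 4 are there at a start; the rules pass over those that are not, and their reading is None.
At some moment in a run one of tube0, tube1, tube2, tube3 may be knocked a few centimetres aside while the robot is not near it.
Once in a run the grip may slacken for a moment while it holds something.
It also fails if it takes over 210 s, if anything falls off the work surface, if the arm or the gripper's body presses on something with over 40 N, if the wrist force passes 120 N, or if a joint passes its speed limit or range.

## Working session

There is one attempt and no reset: what is moved stays moved. The work goes in short steps, Python scripts to look and compute and a tool call to move; the robot and the scene stay as the last step left them, time stands still between calls to the robot, and variables do not carry over. Pictures are saved under pics/ and viewed, at most 14 in all, crops included, and the job is handed in when it is done.

Besides the shell and the picture viewer there is one more tool, called after "Call:" by a JSON object that holds its "api" and its "payload", one argument or row to a line. play_rows: Moves the arm, as the interface text tells. Its arguments: {"type":"object","properties":{"deltas":{"type":"array"},"newtons":{"type":"number"}},"required":["deltas"]}

```bash
ls; mkdir -p pics
cat > h.py <<'E'
from rig import manip
import numpy as np, cv2
def snap(n):
    s=manip.snapshot(n); c=s["color"]; z=s["range_z"]; f=210/np.tan(np.radians(s["fovy"])/2)
    v,u=np.mgrid[:420,:560]
    p=np.stack([(u-s["cx"])/f*z,(v-s["cy"])/f*z,z,np.ones_like(z)],-1)
    w=p@np.linalg.inv(s["extrinsics"]).T
    w=w[...,:3]; w[z==0]=np.nan
    return c,w,s
def save(c,n): cv2.imwrite("pics/"+n,c[...,::-1])
E
python3 - <<'E'
from h import *
for n in("scene","top"):
    c,w,s=snap(n); save(c,n+"0.png"); np.save(n+"0.npy",w); np.save(n+"c0.npy",c)
    print(n,s["fovy"],np.linalg.inv(s["extrinsics"]).round(2).tolist())
print(manip.get_state())
E
```

```text
pics
scene 52.697467790607405 [[-0.82, 0.48, -0.32, 965.11], [0.58, 0.69, -0.44, 451.95], [0.01, -0.55, -0.84, 1156.3], [0.0, 0.0, 0.0, 1.0]]
top 42.3644100551668 [[0.01, -0.99, 0.11, 408.49], [-1.0, -0.01, 0.0, -81.77], [-0.0, -0.11, -0.99, 1559.54], [0.0, 0.0, 0.0, 1.0]]
{'time_s': 0.1, 'joint_positions': array([-1.32679122e+00,  1.16413549e-01,  1.44217685e+00, -2.76122930e-05,
        1.58403182e+00, -3.77728779e-02]), 'joint_velocities': array([-3.39739550e-04, -5.13890415e-05, -2.93744537e-03,  5.25092249e-04,
        8.50910275e-04, -2.16040721e-04]), 'tau': array([-3.91157118e-04, -7.22889304e+01, -6.23864436e+01,  7.79862469e-02,
        2.27063941e-02, -5.69982922e-05]), 'position': array([ 187.65177994, -648.20800519,  229.00893276]), 'eef_rot': array([-5.10623734e-04,  9.90091446e-01,  1.40423161e-01, -6.67197029e-05]), 'contact_force': array([-0.18896453, -0.85506007,  0.62669272]), 'torque': array([ 0.0284641 , -0.04875565,  0.02040265]), 'grip_force': 0.0, 'opening': 92.9855701193908}
```

View pics/top0.png

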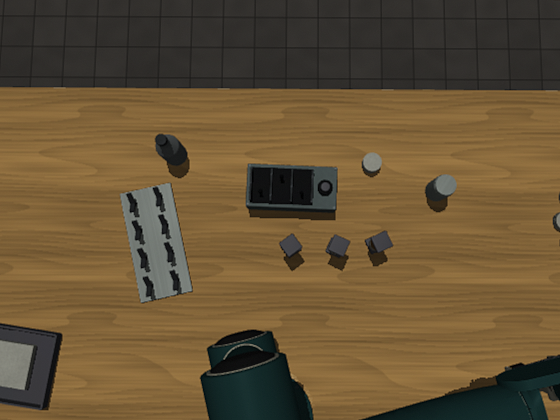

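View pics/scene0.png

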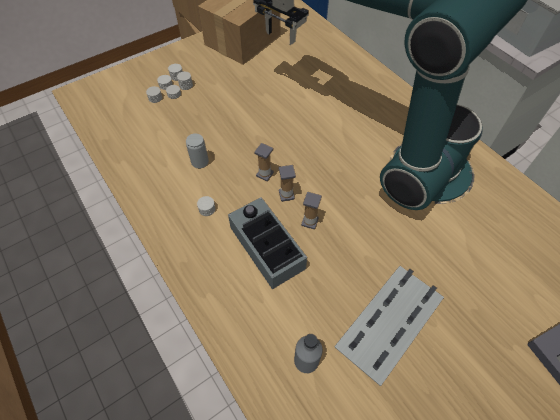

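The top view shows three tubes at (291,245), (338,246) and (380,242). The console is at (292,187), the cradle at (157,243), the tumbler at (170,150), the badges at (372,163) and the can at (441,187). The scene view shows the same objects and no fourth tube.

```bash
cat >> h.py <<'E'
def rect(w,m,lab,minn=25):
    k,l=cv2.connectedComponents(m.astype(np.uint8))
    for i in range(1,k):
        q=w[l==i]
        if len(q)<minn: continue
        r=cv2.minAreaRect(q[:,:2].astype(np.float32))
        print(lab,len(q),"c",np.round(r[0],0),"size",np.round(r[1],0),"ang",round(r[2],1),"z",q[:,2].mean().round(0),"mean",q[:,:2].mean(0).round(0))
E
python3 - <<'E'
from h import *
for n in("top","scene"):
    w=np.load(n+"0.npy"); x,y,z=w[...,0],w[...,1],w[...,2]
    reg=(x>300)&(x<850)&(abs(y)<480)
    print(n)
    rect(w,reg&(z>122)&(z<140),"z130")
    rect(w,reg&(z>74)&(z<86),"z80",60)
    rect(w,reg&(z>5)&(z<14)&(y>150),"plate",60)
    rect(w,reg&(z>40)&(z<56)&(y>150),"V",10)
    rect(w,reg&(z>95)&(z<106),"z100",15)
    rect(w,reg&(z>30)&(z<40),"z36",40)
    rect(w,reg&(z>150),"tall",40)
E
```

```text
top
z130 191 c [746. 264.] size [56. 61.] ang 45.8 z 130.0 mean [742. 259.]
z130 308 c [ 492. -311.] size [46. 47.] ang 25.1 z 130.0 mean [ 491. -310.]
z130 300 c [481. -70.] size [45. 46.] ang 36.9 z 130.0 mean [481. -70.]
z130 302 c [ 481. -197.] size [46. 46.] ang 65.6 z 130.0 mean [ 481. -197.]
z80 3055 c [645. -71.] size [250. 121.] ang 88.0 z 81.0 mean [644. -70.]
plate 4082 c [492. 321.] size [335. 170.] ang 13.3 z 9.0 mean [492. 316.]
V 36 c [733. 248.] size [19. 58.] ang 49.6 z 47.0 mean [731. 246.]
V 33 c [638. 312.] size [19. 15.] ang 17.4 z 48.0 mean [638. 312.]
V 35 c [620. 386.] size [18. 15.] ang 22.3 z 47.0 mean [621. 385.]
V 29 c [602. 303.] size [18. 15.] ang 1.2 z 47.0 mean [601. 303.]
V 29 c [583. 376.] size [18. 14.] ang 8.3 z 48.0 mean [582. 376.]
V 31 c [560. 294.] size [18. 14.] ang 3.2 z 47.0 mean [561. 293.]
V 33 c [543. 367.] size [17. 15.] ang 0.6 z 46.0 mean [543. 368.]
V 27 c [524. 285.] size [19. 13.] ang 8.8 z 48.0 mean [522. 285.]
V 30 c [506. 358.] size [16. 18.] ang 84.8 z 47.0 mean [505. 359.]
V 34 c [483. 275.] size [19. 17.] ang 17.2 z 47.0 mean 
[... 3165 characters left out ...]
60.] size [31. 21.] ang 58.1 z 101.0 mean [ 641. -162.]
z100 24 c [491. -62.] size [12. 34.] ang 36.3 z 100.0 mean [492. -61.]
z100 73 c [ 641. -128.] size [ 9. 89.] ang 89.4 z 100.0 mean [ 641. -127.]
z100 71 c [643. -71.] size [ 8. 88.] ang 88.5 z 101.0 mean [643. -71.]
z100 69 c [646. -16.] size [ 8. 88.] ang 88.9 z 100.0 mean [646. -16.]
z100 82 c [647.  40.] size [ 7. 90.] ang 87.8 z 100.0 mean [647.  41.]
z36 194 c [ 724. -302.] size [54. 51.] ang 61.9 z 35.0 mean [ 724. -301.]
z36 54 c [648.  53.] size [  5. 119.] ang 86.3 z 35.0 mean [653.  52.]
z36 40 c [597. 381.] size [29. 14.] ang 14.2 z 35.0 mean [596. 379.]
tall 186 c [747. 267.] size [29. 30.] ang 52.5 z 184.0 mean [749. 268.]
```

Call:
{"api": "play_rows", "payload": {
  "deltas": [
    {"xyz":[0.6,0.97,0],"yaw":0.95,"gripper":1},
    {"xyz":[0.6,0.97,0],"yaw":0.95,"gripper":1},
    {"xyz":[0.6,0.97,0],"yaw":0.95,"gripper":1},
    {"xyz":[0.6,0.97,0],"yaw":0.95,"gripper":1},
    {"xyz":[0.6,0.97,0],"yaw":0.95,"gripper":1},
    {"xyz":[0.6,0.97,0],"yaw":0.95,"gripper":1},
    {"xyz":[0.6,0.97,0],"yaw":0.95,"gripper":1},
    {"xyz":[0.6,0.97,0],"yaw":0.95,"gripper":1},
    {"xyz":[0.6,0.97,0],"yaw":0.95,"gripper":1},
    {"xyz":[0.6,0.97,0],"yaw":0.95,"gripper":1},
    {"xyz":[0.6,0.97,0],"yaw":0.95,"gripper":1},
    {"xyz":[0.6,0.97,0],"yaw":0.95,"gripper":1},
    {"xyz":[0.6,0.97,0],"yaw":0.95,"gripper":1},
    {"xyz":[0.6,0.97,0],"yaw":0.95,"gripper":1},
    {"xyz":[0.6,0.97,0],"yaw":0.95,"gripper":1},
    {"xyz":[0.6,0.97,0],"yaw":0.95,"gripper":1},
    {"xyz":[0.6,0.97,0],"yaw":0.95,"gripper":1},
    {"xyz":[0.6,0.97,0],"yaw":0.95,"gripper":1},
    {"xyz":[0.6,0.97,0],"yaw":0.95,"gripper":1},
    {"xyz":[0,0,0],"yaw":0,"gripper":1}
  ],
  "newtons": 10
}}

```text
time_s: 2.1
position: [473.7, -185.4, 229.3]
eef_rot: [-0.0, 0.463, 0.886, 0.0]
contact_force: [0.3, -0.6, -0.7]
opening: 0.5
grip_force: 0.0
```

Call:
{"api": "play_rows", "payload": {
  "deltas": [
    {"xyz":[0.52,0.98,0],"yaw":0.35,"gripper":1},
    {"xyz":[0.52,0.98,0],"yaw":0,"gripper":1},
    {"xyz":[0.52,0.98,0],"yaw":0,"gripper":1},
    {"xyz":[0,0,0],"yaw":0,"gripper":1}
  ]
}}

```text
time_s: 2.5
position: [512.3, -112.5, 229.3]
eef_rot: [-0.0, 0.449, 0.893, 0.0]
contact_force: [-0.4, -0.3, -0.3]
opening: 0.4
grip_force: 0.0
```

```bash
cat >> h.py <<'E'
def tubes(both=("top","scene")):
    for n in both:
        c,w,s=snap(n); x,y,z=w[...,0],w[...,1],w[...,2]
        reg=(x>300)&(x<560)&(y>-450)&(y<150)
        print(n); rect(w,reg&(z>122)&(z<136),"up",40); rect(w,reg&(z>28)&(z<55),"lying",40)
    return c,w
E
python3 -c "
from h import *
tubes(); print(manip.get_state()['position'])"
```

```text
top
up 293 c [ 492. -311.] size [46. 47.] ang 26.0 z 130.0 mean [ 491. -310.]
up 260 c [481. -70.] size [45. 46.] ang 37.7 z 130.0 mean [479. -70.]
up 56 c [ 474. -212.] size [14. 43.] ang 68.3 z 130.0 mean [ 476. -214.]
scene
up 172 c [ 490. -312.] size [49. 47.] ang 26.6 z 129.0 mean [ 491. -309.]
up 218 c [479. -70.] size [51. 46.] ang 35.6 z 129.0 mean [480. -69.]
lying 62 c [ 496. -298.] size [20. 38.] ang 63.7 z 42.0 mean [ 498. -298.]
lying 60 c [ 486. -187.] size [15. 36.] ang 55.2 z 41.0 mean [ 488. -186.]
lying 62 c [489. -62.] size [20. 39.] ang 41.1 z 42.0 mean [490. -60.]
[ 511.52732514 -114.27343751  229.36781684]
```

Call:
{"api": "play_rows", "payload": {
  "deltas": [
    {"xyz":[0,0,-1],"yaw":0,"gripper":1},
    {"xyz":[0,0,-1],"yaw":0,"gripper":1},
    {"xyz":[0,0,-1],"yaw":0,"gripper":1},
    {"xyz":[0,0,-1],"yaw":0,"gripper":1},
    {"xyz":[-0.24,0.32,0],"yaw":0,"gripper":1},
    {"xyz":[-0.12,0.16,0],"yaw":0,"gripper":1},
    {"xyz":[-0.12,0.16,0],"yaw":0,"gripper":1},
    {"xyz":[-0.12,0.16,0],"yaw":0,"gripper":1},
    {"xyz":[-0.12,0.16,0],"yaw":0,"gripper":1},
    {"xyz":[-0.12,0.16,0],"yaw":0,"gripper":1},
    {"xyz":[-0.12,0.16,0],"yaw":0,"gripper":1},
    {"xyz":[-0.12,0.16,0],"yaw":0,"gripper":1},
    {"xyz":[-0.12,0.16,0],"yaw":0,"gripper":1},
    {"xyz":[-0.12,0.16,0],"yaw":0,"gripper":1},
    {"xyz":[-0.12,0.16,0],"yaw":0,"gripper":1},
    {"xyz":[-0.12,0.16,0],"yaw":0,"gripper":1},
    {"xyz":[-0.12,0.16,0],"yaw":0,"gripper":1},
    {"xyz":[0,0,0],"yaw":0,"gripper":1},
    {"xyz":[0,0,0],"yaw":0,"gripper":1}
  ]
}}

```text
time_s: 4.5
position: [469.7, -58.1, 129.7]
eef_rot: [0.0, 0.45, 0.893, 0.0]
contact_force: [0.7, -0.3, -0.1]
opening: 0.7
grip_force: 0.0
```

```bash
python3 -c "
from h import *
c,w=tubes(); save(c,'s1.png')"
```

```text
top
up 290 c [ 492. -311.] size [46. 47.] ang 26.4 z 130.0 mean [ 492. -310.]
up 291 c [ 481. -198.] size [46. 46.] ang 66.2 z 130.0 mean [ 481. -197.]
scene
up 175 c [ 490. -310.] size [47. 46.] ang 24.1 z 129.0 mean [ 491. -309.]
up 194 c [ 480. -198.] size [49. 46.] ang 64.8 z 129.0 mean [ 480. -196.]
lying 66 c [ 494. -300.] size [20. 39.] ang 67.9 z 42.0 mean [ 496. -298.]
lying 60 c [ 487. -186.] size [16. 36.] ang 55.0 z 41.0 mean [ 488. -186.]
lying 220 c [449. -31.] size [47. 88.] ang 42.0 z 45.0 mean [465. -35.]
```

View pics/s1.png

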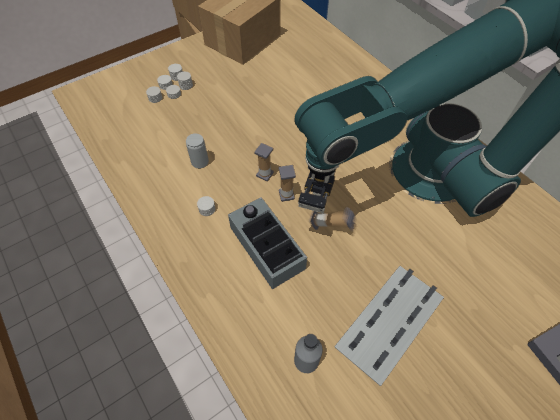

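The tube fell as planned and lies near (333,220). I'll lift and clear the view to locate it.

Call:
{"api": "play_rows", "payload": {
  "deltas": [
    {"xyz":[0,0,1],"yaw":0,"gripper":0.3},
    {"xyz":[0,0,1],"yaw":0,"gripper":0.3},
    {"xyz":[0,0,1],"yaw":0,"gripper":0.3},
    {"xyz":[0,0,1],"yaw":0,"gripper":0.3},
    {"xyz":[0,-1,0.2],"yaw":0,"gripper":0.3},
    {"xyz":[0,-1,0.2],"yaw":0,"gripper":0.3},
    {"xyz":[0,-1,0],"yaw":0,"gripper":0.3},
    {"xyz":[0,-1,0],"yaw":0,"gripper":0.3},
    {"xyz":[0,-1,0],"yaw":0,"gripper":0.3},
    {"xyz":[0,-1,0],"yaw":0,"gripper":0.3},
    {"xyz":[0,0,0],"yaw":0,"gripper":0.3}
  ]
}}

```text
time_s: 5.7
position: [469.5, -210.4, 239.3]
eef_rot: [-0.0, 0.451, 0.893, -0.0]
contact_force: [0.7, -0.1, -0.6]
opening: 65.1
grip_force: 0.0
```

```bash
python3 -c "
from h import *
tubes(); print(manip.get_state()['opening'])"
```

```text
top
lying 666 c [427.   4.] size [ 45. 130.] ang 36.8 z 42.0 mean [426.   4.]
scene
up 170 c [ 490. -311.] size [49. 49.] ang 21.1 z 129.0 mean [ 491. -309.]
up 195 c [ 479. -198.] size [50. 46.] ang 64.4 z 129.0 mean [ 480. -196.]
lying 63 c [ 495. -299.] size [19. 38.] ang 64.9 z 41.0 mean [ 496. -298.]
lying 59 c [ 486. -186.] size [14. 36.] ang 61.6 z 42.0 mean [ 488. -186.]
lying 488 c [425.   4.] size [ 47. 129.] ang 36.0 z 40.0 mean [428.   7.]
64.76278801718452
```

Call:
{"api": "play_rows", "payload": {
  "deltas": [
    {"xyz":[-0.193,0.953,0],"yaw":0,"gripper":0.3},
    {"xyz":[-0.193,0.953,0],"yaw":0,"gripper":0.3},
    {"xyz":[-0.193,0.953,0],"yaw":0,"gripper":0.3},
    {"xyz":[-0.193,0.953,0],"yaw":0,"gripper":0.3},
    {"xyz":[-0.193,0.953,0],"yaw":0,"gripper":0.3},
    {"xyz":[-0.193,0.953,0],"yaw":0,"gripper":0.3},
    {"xyz":[-0.193,0.953,0],"yaw":0,"gripper":0.3},
    {"xyz":[-0.193,0.953,0],"yaw":0,"gripper":0.3},
    {"xyz":[-0.193,0.953,0],"yaw":0,"gripper":0.3},
    {"xyz":[0,0,-1],"yaw":0,"gripper":0.3},
    {"xyz":[0,0,-1],"yaw":0,"gripper":0.3},
    {"xyz":[0,0,-1],"yaw":0,"gripper":0.3},
    {"xyz":[0,0,-1],"yaw":0,"gripper":0.3},
    {"xyz":[0,0,-1],"yaw":0,"gripper":0.3},
    {"xyz":[0,0,-1],"yaw":0,"gripper":0.3},
    {"xyz":[0,0,-1],"yaw":0,"gripper":0.3},
    {"xyz":[0,0,-1],"yaw":0,"gripper":0.3},
    {"xyz":[0,0,-0.9],"yaw":0,"gripper":0.3},
    {"xyz":[0,0,0],"yaw":0,"gripper":0.3}
  ]
}}

```text
time_s: 7.7
position: [424.5, 7.0, 14.7]
eef_rot: [-0.002, 0.449, 0.893, -0.001]
contact_force: [0.1, 0.4, 0.4]
opening: 65.1
grip_force: 0.0
```

Call:
{"api": "play_rows", "payload": {
  "deltas": [
    {"xyz":[0,0,0],"yaw":0,"gripper":1},
    {"xyz":[0,0,0],"yaw":0,"gripper":1},
    {"xyz":[0,0,0],"yaw":0,"gripper":1},
    {"xyz":[0,0,0],"yaw":0,"gripper":1},
    {"xyz":[0,0,0],"yaw":0,"gripper":1},
    {"xyz":[0,0,0],"yaw":0,"gripper":1}
  ],
  "newtons": 25
}}

```text
time_s: 8.3
position: [426.7, 6.3, 18.1]
eef_rot: [0.0, 0.45, 0.893, 0.0]
contact_force: [-2.2, -0.3, 7.0]
opening: 39.2
grip_force: 25.0
```

Call:
{"api": "play_rows", "payload": {
  "deltas": [
    {"xyz":[0,0,0.5],"yaw":0,"gripper":1},
    {"xyz":[0,0,0.8],"yaw":0,"gripper":1},
    {"xyz":[0,0,1],"yaw":0,"gripper":1},
    {"xyz":[0,0,1],"yaw":0,"gripper":1},
    {"xyz":[0,0,0.7],"yaw":0,"gripper":1},
    {"xyz":[0.28,0.85,0],"yaw":-0.26,"gripper":1},
    {"xyz":[0.28,0.85,0],"yaw":-0.26,"gripper":1},
    {"xyz":[0.28,0.85,0],"yaw":-0.26,"gripper":1},
    {"xyz":[0.28,0.85,0],"yaw":-0.26,"gripper":1},
    {"xyz":[0.28,0.85,0],"yaw":-0.26,"gripper":1},
    {"xyz":[0.28,0.85,0],"yaw":-0.26,"gripper":1},
    {"xyz":[0.28,0.85,0],"yaw":-0.26,"gripper":1},
    {"xyz":[0.28,0.85,0],"yaw":-0.26,"gripper":1},
    {"xyz":[0.28,0.85,0],"yaw":-0.26,"gripper":1},
    {"xyz":[0.28,0.85,0],"yaw":-0.26,"gripper":1},
    {"xyz":[0.28,0.85,0],"yaw":-0.26,"gripper":1},
    {"xyz":[0.28,0.85,0],"yaw":-0.26,"gripper":1},
    {"xyz":[0.28,0.85,0],"yaw":-0.26,"gripper":1},
    {"xyz":[0.28,0.85,0],"yaw":-0.26,"gripper":1},
    {"xyz":[0.28,0.85,0],"yaw":-0.26,"gripper":1}
  ]
}}

```text
time_s: 10.3
position: [531.5, 326.0, 118.1]
eef_rot: [0.0, 0.622, 0.783, 0.0]
contact_force: [-0.3, -0.4, -2.0]
opening: 39.2
grip_force: 25.0
```

Call:
{"api": "play_rows", "payload": {
  "deltas": [
    {"xyz":[0,0,0],"yaw":0,"gripper":1},
    {"xyz":[0,0,0],"yaw":0,"gripper":1}
  ]
}}

```text
time_s: 10.5
position: [531.1, 325.1, 117.5]
eef_rot: [-0.0, 0.621, 0.784, -0.0]
contact_force: [-0.7, -0.1, -1.3]
opening: 39.2
grip_force: 25.0
```

```bash
python3 -c "
from h import *
print(manip.get_state())
c,w,s=snap('scene'); save(c[200:400,250:500].repeat(3,0).repeat(3,1),'s2.png')"
```

```text
{'time_s': 10.5, 'joint_positions': array([ 5.08278158e-01,  5.55117605e-02,  1.68955462e+00, -1.28414875e-04,
        1.39686433e+00,  2.77933043e-01]), 'joint_velocities': array([-0.01393027, -0.01399588,  0.01671116, -0.00083271, -0.00239258,
       -0.00478646]), 'tau': array([  1.23180315, -64.23368454, -61.81943893,   0.16409091,
        -0.07744211,   0.21011544]), 'position': array([531.14966589, 325.05156489, 117.51446259]), 'eef_rot': array([-6.18873943e-06,  6.21154080e-01,  7.83688444e-01, -1.80366184e-04]), 'contact_force': array([-0.67465955, -0.09756898, -1.25752143]), 'torque': array([-0.05227797, -0.12091714, -0.00455963]), 'grip_force': 24.999797344207764, 'opening': 39.18099236072657}
```

View pics/s2.png

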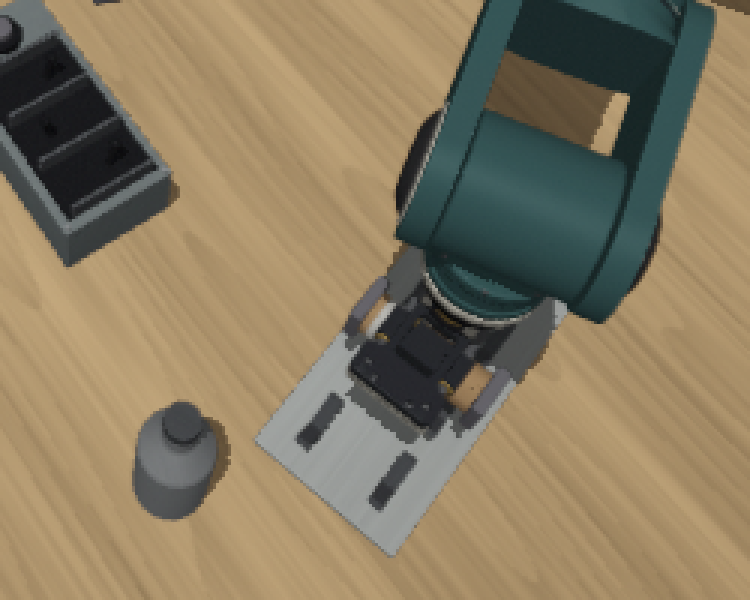

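Call:
{"api": "play_rows", "payload": {
  "deltas": [
    {"xyz":[0.02,0.11,0],"yaw":0,"gripper":1},
    {"xyz":[0,0,-0.8],"yaw":0,"gripper":1},
    {"xyz":[0,0,-0.6],"yaw":0,"gripper":1},
    {"xyz":[0,0,-0.4],"yaw":0,"gripper":1},
    {"xyz":[0,0,-0.4],"yaw":0,"gripper":1},
    {"xyz":[0,0,-0.25],"yaw":0,"gripper":1},
    {"xyz":[0,0,-0.15],"yaw":0,"gripper":1},
    {"xyz":[0,0,0],"yaw":0,"gripper":1},
    {"xyz":[0,0,0],"yaw":0,"gripper":1}
  ]
}}

```text
time_s: 11.45
position: [531.8, 327.8, 52.4]
eef_rot: [-0.0, 0.621, 0.783, 0.0]
contact_force: [-2.3, -0.4, -1.2]
opening: 39.5
grip_force: 25.0
```

Call:
{"api": "play_rows", "payload": {
  "deltas": [
    {"xyz":[0,0,-0.08],"yaw":0,"gripper":1},
    {"xyz":[0,0,0],"yaw":0,"gripper":1},
    {"xyz":[0,0,0],"yaw":0,"gripper":0.4},
    {"xyz":[0,0,0],"yaw":0,"gripper":0.4},
    {"xyz":[0,0,0],"yaw":0,"gripper":0.4},
    {"xyz":[0,0,0],"yaw":0,"gripper":0.4},
    {"xyz":[0,0,0.5],"yaw":0,"gripper":0.4},
    {"xyz":[0,0,1],"yaw":0,"gripper":0.4},
    {"xyz":[0,0,1],"yaw":0,"gripper":0.4},
    {"xyz":[0,0,1],"yaw":0,"gripper":0.4},
    {"xyz":[0,0,1],"yaw":0,"gripper":0.4},
    {"xyz":[0,0,1],"yaw":0,"gripper":1},
    {"xyz":[0,0,1],"yaw":0,"gripper":1},
    {"xyz":[0,-1,0.6],"yaw":0.8,"gripper":1},
    {"xyz":[0,-1,0],"yaw":0.8,"gripper":1},
    {"xyz":[0,-1,0],"yaw":0.8,"gripper":1},
    {"xyz":[0,-1,0],"yaw":0.8,"gripper":1},
    {"xyz":[0,-1,0],"yaw":0.8,"gripper":1},
    {"xyz":[0,-1,0],"yaw":0.8,"gripper":1},
    {"xyz":[0,0,0],"yaw":0,"gripper":1}
  ]
}}

```text
time_s: 13.45
position: [531.8, 175.7, 228.9]
eef_rot: [0.001, 0.407, 0.913, 0.0]
contact_force: [-0.5, 0.2, -0.4]
opening: 0.8
grip_force: 0.0
```

```bash
cat >> h.py <<'E'
def placed():
    for n in ("top","scene"):
        c,w,s=snap(n); x,y,z=w[...,0],w[...,1],w[...,2]
        reg=(x>300)&(x<690)&(y>200)&(y<460)
        print(n); rect(w,reg&(z>57)&(z<90),"laid",40)
    return c,w
E
python3 -c "
from h import *
placed(); tubes()"
```

```text
top
scene
laid 805 c [529. 326.] size [ 49. 130.] ang 13.0 z 72.0 mean [534. 328.]
top
up 295 c [ 492. -311.] size [46. 47.] ang 25.9 z 130.0 mean [ 492. -310.]
up 286 c [ 481. -198.] size [46. 46.] ang 65.7 z 130.0 mean [ 481. -197.]
scene
up 176 c [ 489. -310.] size [50. 47.] ang 25.5 z 129.0 mean [ 491. -309.]
up 189 c [ 479. -197.] size [50. 45.] ang 64.2 z 129.0 mean [ 480. -196.]
lying 63 c [ 495. -299.] size [14. 38.] ang 63.4 z 41.0 mean [ 496. -298.]
lying 62 c [ 487. -187.] size [16. 36.] ang 47.9 z 42.0 mean [ 488. -186.]
```

Call:
{"api": "play_rows", "payload": {
  "deltas": [
    {"xyz":[-0.01,-0.99,0],"yaw":0.25,"gripper":1},
    {"xyz":[-0.01,-0.99,0],"yaw":0.25,"gripper":1},
    {"xyz":[-0.01,-0.99,0],"yaw":0.25,"gripper":1},
    {"xyz":[-0.01,-0.99,0],"yaw":0.25,"gripper":1},
    {"xyz":[-0.01,-0.99,0],"yaw":0.25,"gripper":1},
    {"xyz":[-0.01,-0.99,0],"yaw":0.25,"gripper":1},
    {"xyz":[-0.01,-0.99,0],"yaw":0.25,"gripper":1},
    {"xyz":[-0.01,-0.99,0],"yaw":0.25,"gripper":1},
    {"xyz":[-0.01,-0.99,0],"yaw":0.25,"gripper":1},
    {"xyz":[-0.01,-0.99,0],"yaw":0.25,"gripper":1},
    {"xyz":[-0.01,-0.99,0],"yaw":0.25,"gripper":1},
    {"xyz":[-0.01,-0.99,0],"yaw":0.25,"gripper":1},
    {"xyz":[-0.01,-0.99,0],"yaw":0.25,"gripper":1},
    {"xyz":[-0.01,-0.99,0],"yaw":0.25,"gripper":1},
    {"xyz":[-0.01,-0.99,0],"yaw":0.25,"gripper":1},
    {"xyz":[-0.01,-0.99,0],"yaw":0.25,"gripper":1},
    {"xyz":[0,0,0],"yaw":0,"gripper":1}
  ]
}}

```text
time_s: 15.35
position: [528.0, -219.6, 227.4]
eef_rot: [-0.0, 0.209, 0.978, -0.0]
contact_force: [-0.1, 0.2, 0.8]
opening: 0.3
grip_force: 0.0
```

```bash
python3 -c "
from h import *
tubes(('scene',)); print(manip.get_state()['position'])"
```

```text
scene
up 40 c [ 506. -321.] size [41. 16.] ang 56.3 z 129.0 mean [ 507. -317.]
up 195 c [ 479. -199.] size [48. 46.] ang 65.8 z 129.0 mean [ 480. -196.]
lying 58 c [ 495. -298.] size [17. 39.] ang 70.1 z 42.0 mean [ 497. -298.]
lying 59 c [ 487. -186.] size [15. 36.] ang 54.8 z 42.0 mean [ 488. -186.]
[ 528.06336233 -218.41196928  227.42265888]
```

Call:
{"api": "play_rows", "payload": {
  "deltas": [
    {"xyz":[0,0,-1],"yaw":0,"gripper":1},
    {"xyz":[0,0,-1],"yaw":0,"gripper":1},
    {"xyz":[0,0,-1],"yaw":0,"gripper":1},
    {"xyz":[0,0,-0.95],"yaw":0,"gripper":1},
    {"xyz":[-0.36,0.16,0],"yaw":0,"gripper":1},
    {"xyz":[-0.18,0.08,0],"yaw":0,"gripper":1},
    {"xyz":[-0.18,0.08,0],"yaw":0,"gripper":1},
    {"xyz":[-0.18,0.08,0],"yaw":0,"gripper":1},
    {"xyz":[-0.18,0.08,0],"yaw":0,"gripper":1},
    {"xyz":[-0.18,0.08,0],"yaw":0,"gripper":1},
    {"xyz":[-0.18,0.08,0],"yaw":0,"gripper":1},
    {"xyz":[-0.18,0.08,0],"yaw":0,"gripper":1},
    {"xyz":[-0.18,0.08,0],"yaw":0,"gripper":1},
    {"xyz":[-0.18,0.08,0],"yaw":0,"gripper":1},
    {"xyz":[-0.18,0.08,0],"yaw":0,"gripper":1},
    {"xyz":[-0.18,0.08,0],"yaw":0,"gripper":1},
    {"xyz":[-0.18,0.08,0],"yaw":0,"gripper":1},
    {"xyz":[0,0,0],"yaw":0,"gripper":1}
  ]
}}

```text
time_s: 17.2
position: [464.3, -190.0, 129.0]
eef_rot: [0.0, 0.208, 0.978, -0.0]
contact_force: [-0.0, 0.7, -0.0]
opening: 0.6
grip_force: 0.0
```

Call:
{"api": "play_rows", "payload": {
  "deltas": [
    {"xyz":[0,0,1],"yaw":0,"gripper":0.3},
    {"xyz":[0,0,1],"yaw":0,"gripper":0.3},
    {"xyz":[0,0,1],"yaw":0,"gripper":0.3},
    {"xyz":[0,0,1],"yaw":0,"gripper":0.3},
    {"xyz":[0,1,0],"yaw":0,"gripper":0.3},
    {"xyz":[0,1,0],"yaw":0,"gripper":0.3},
    {"xyz":[0,1,0],"yaw":0,"gripper":0.3},
    {"xyz":[0,1,0],"yaw":0,"gripper":0.3},
    {"xyz":[0,1,0],"yaw":0,"gripper":0.3},
    {"xyz":[0,1,0],"yaw":0,"gripper":0.3},
    {"xyz":[0,1,0],"yaw":0,"gripper":0.3},
    {"xyz":[0,0,0],"yaw":0,"gripper":0.3}
  ]
}}

```text
time_s: 18.4
position: [464.8, -13.2, 229.0]
eef_rot: [0.0, 0.207, 0.978, 0.0]
contact_force: [0.7, -0.1, 0.2]
opening: 65.3
grip_force: 0.0
```

```bash
python3 -c "
from h import *
tubes(); print(manip.get_state()['position'])"
```

```text
top
up 297 c [ 492. -311.] size [46. 46.] ang 25.3 z 130.0 mean [ 491. -310.]
lying 666 c [ 399. -160.] size [ 45. 130.] ang 65.7 z 41.0 mean [ 398. -159.]
scene
up 175 c [ 490. -311.] size [48. 48.] ang 23.7 z 129.0 mean [ 491. -309.]
lying 60 c [ 496. -299.] size [19. 38.] ang 63.0 z 41.0 mean [ 496. -298.]
lying 311 c [ 409. -169.] size [ 50. 102.] ang 68.8 z 39.0 mean [ 415. -164.]
[464.86077428 -15.06090207 228.94070652]
```

Call:
{"api": "play_rows", "payload": {
  "deltas": [
    {"xyz":[-0.443,-0.973,0],"yaw":0,"gripper":0.3},
    {"xyz":[-0.443,-0.973,0],"yaw":0,"gripper":0.3},
    {"xyz":[-0.443,-0.973,0],"yaw":0,"gripper":0.3},
    {"xyz":[-0.443,-0.973,0],"yaw":0,"gripper":0.3},
    {"xyz":[-0.443,-0.973,0],"yaw":0,"gripper":0.3},
    {"xyz":[-0.443,-0.973,0],"yaw":0,"gripper":0.3},
    {"xyz":[0,0,-1],"yaw":0,"gripper":0.3},
    {"xyz":[0,0,-1],"yaw":0,"gripper":0.3},
    {"xyz":[0,0,-1],"yaw":0,"gripper":0.3},
    {"xyz":[0,0,-1],"yaw":0,"gripper":0.3},
    {"xyz":[0,0,-1],"yaw":0,"gripper":0.3},
    {"xyz":[0,0,-1],"yaw":0,"gripper":0.3},
    {"xyz":[0,0,-1],"yaw":0,"gripper":0.3},
    {"xyz":[0,0,-0.9],"yaw":0,"gripper":0.3},
    {"xyz":[0,0,-0.55],"yaw":0,"gripper":0.3},
    {"xyz":[0,0,0],"yaw":0,"gripper":0.3}
  ]
}}

```text
time_s: 20.1
position: [397.4, -161.4, 16.2]
eef_rot: [-0.001, 0.209, 0.978, 0.0]
contact_force: [-0.1, 0.3, -0.6]
opening: 65.3
grip_force: 0.0
```

Call:
{"api": "play_rows", "payload": {
  "deltas": [
    {"xyz":[0,0,0],"yaw":0,"gripper":1},
    {"xyz":[0,0,0],"yaw":0,"gripper":1},
    {"xyz":[0,0,0],"yaw":0,"gripper":1},
    {"xyz":[0,0,0],"yaw":0,"gripper":1},
    {"xyz":[0,0,0],"yaw":0,"gripper":1},
    {"xyz":[0,0,0],"yaw":0,"gripper":1}
  ],
  "newtons": 25
}}

```text
time_s: 20.7
position: [398.7, -161.4, 18.4]
eef_rot: [0.001, 0.208, 0.978, -0.0]
contact_force: [0.1, -0.3, 6.1]
opening: 39.1
grip_force: 25.0
```

Call:
{"api": "play_rows", "payload": {
  "deltas": [
    {"xyz":[0,0,0.5],"yaw":0,"gripper":1},
    {"xyz":[0,0,0.8],"yaw":0,"gripper":1},
    {"xyz":[0,0,1],"yaw":0,"gripper":1},
    {"xyz":[0,0,1],"yaw":0,"gripper":1},
    {"xyz":[0,0,0.7],"yaw":0,"gripper":1}
  ]
}}

```text
time_s: 21.2
position: [398.5, -161.2, 120.1]
eef_rot: [0.001, 0.208, 0.978, -0.0]
contact_force: [0.3, 0.1, -3.1]
opening: 39.3
grip_force: 25.0
```

Call:
{"api": "play_rows", "payload": {
  "deltas": [
    {"xyz":[0.112,0.94,0],"yaw":-0.44,"gripper":1},
    {"xyz":[0.112,0.94,0],"yaw":-0.44,"gripper":1},
    {"xyz":[0.112,0.94,0],"yaw":-0.44,"gripper":1},
    {"xyz":[0.112,0.94,0],"yaw":-0.44,"gripper":1},
    {"xyz":[0.112,0.94,0],"yaw":-0.44,"gripper":1},
    {"xyz":[0.112,0.94,0],"yaw":-0.44,"gripper":1},
    {"xyz":[0.112,0.94,0],"yaw":-0.44,"gripper":1},
    {"xyz":[0.112,0.94,0],"yaw":-0.44,"gripper":1},
    {"xyz":[0.112,0.94,0],"yaw":-0.44,"gripper":1},
    {"xyz":[0.112,0.94,0],"yaw":-0.44,"gripper":1},
    {"xyz":[0.112,0.94,0],"yaw":-0.44,"gripper":1},
    {"xyz":[0.112,0.94,0],"yaw":-0.44,"gripper":1},
    {"xyz":[0.112,0.94,0],"yaw":-0.44,"gripper":1},
    {"xyz":[0.112,0.94,0],"yaw":-0.44,"gripper":1},
    {"xyz":[0.112,0.94,0],"yaw":-0.44,"gripper":1},
    {"xyz":[0.112,0.94,0],"yaw":-0.44,"gripper":1},
    {"xyz":[0.112,0.94,0],"yaw":-0.44,"gripper":1},
    {"xyz":[0.112,0.94,0],"yaw":-0.44,"gripper":1},
    {"xyz":[0.112,0.94,0],"yaw":-0.44,"gripper":1},
    {"xyz":[0.112,0.94,0],"yaw":-0.44,"gripper":1}
  ]
}}

```text
time_s: 23.2
position: [454.2, 309.9, 118.4]
eef_rot: [-0.0, 0.622, 0.783, 0.0]
contact_force: [0.3, -0.3, -1.8]
opening: 39.1
grip_force: 25.0
```

Call:
{"api": "play_rows", "payload": {
  "deltas": [
    {"xyz":[0,0,0],"yaw":0,"gripper":1},
    {"xyz":[0,0,0],"yaw":0,"gripper":1}
  ]
}}

```text
time_s: 23.4
position: [454.1, 308.9, 118.0]
eef_rot: [-0.0, 0.621, 0.784, -0.0]
contact_force: [0.4, 0.6, -1.8]
opening: 39.4
grip_force: 25.0
```

```bash
python3 -c "
from h import *
c,w,s=snap('scene'); x,y,z=w[...,0],w[...,1],w[...,2]
rect(w,(y>220)&(y<430)&(x<600)&(z>100)&(z<135),'held')
save(c[200:400,250:500].repeat(3,0).repeat(3,1),'s3.png')"
```

```text
held 71 c [-47. 234.] size [11. 32.] ang 38.7 z 121.0 mean [-46. 234.]
held 45 c [485. 263.] size [ 8. 21.] ang 36.1 z 122.0 mean [486. 263.]
held 74 c [460. 364.] size [10. 31.] ang 3.3 z 124.0 mean [461. 364.]
```

View pics/s3.png

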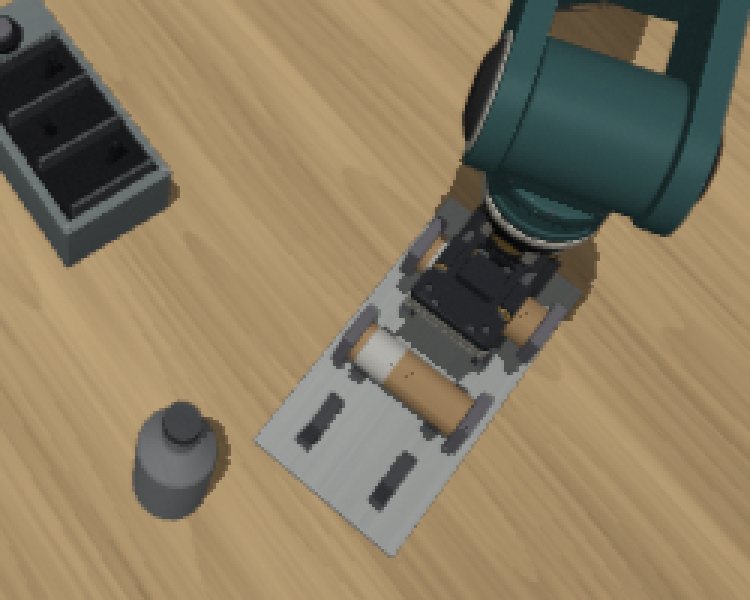

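First tube is seated in its V rests at crop (415,375). The second is held level above the next bay at (470,285).

Call:
{"api": "play_rows", "payload": {
  "deltas": [
    {"xyz":[0.04,-0.05,0],"yaw":0,"gripper":1},
    {"xyz":[0,0,-0.8],"yaw":0,"gripper":1},
    {"xyz":[0,0,-0.6],"yaw":0,"gripper":1},
    {"xyz":[0,0,-0.4],"yaw":0,"gripper":1},
    {"xyz":[0,0,-0.4],"yaw":0,"gripper":1},
    {"xyz":[0,0,-0.25],"yaw":0,"gripper":1},
    {"xyz":[0,0,-0.23],"yaw":0,"gripper":1},
    {"xyz":[0,0,0],"yaw":0,"gripper":1},
    {"xyz":[0,0,0],"yaw":0,"gripper":1}
  ]
}}

```text
time_s: 24.35
position: [454.0, 307.2, 50.2]
eef_rot: [-0.001, 0.621, 0.783, -0.002]
contact_force: [-12.2, -4.5, 3.3]
opening: 39.6
grip_force: 25.0
```

Call:
{"api": "play_rows", "payload": {
  "deltas": [
    {"xyz":[0,0,0],"yaw":0,"gripper":0.4},
    {"xyz":[0,0,0],"yaw":0,"gripper":0.4},
    {"xyz":[0,0,0],"yaw":0,"gripper":0.4},
    {"xyz":[0,0,0],"yaw":0,"gripper":0.4},
    {"xyz":[0,0,0.5],"yaw":0,"gripper":0.4},
    {"xyz":[0,0,1],"yaw":0,"gripper":0.4},
    {"xyz":[0,0,1],"yaw":0,"gripper":0.4},
    {"xyz":[0,0,1],"yaw":0,"gripper":0.4},
    {"xyz":[0,0,1],"yaw":0,"gripper":0.4},
    {"xyz":[0,0,1],"yaw":0,"gripper":1},
    {"xyz":[0,0,1],"yaw":0,"gripper":1},
    {"xyz":[0.3,-1,0.6],"yaw":0.2,"gripper":1},
    {"xyz":[0.3,-1,0],"yaw":0.2,"gripper":1},
    {"xyz":[0.3,-1,0],"yaw":0.2,"gripper":1},
    {"xyz":[0.3,-1,0],"yaw":0.2,"gripper":1},
    {"xyz":[0.3,-1,0],"yaw":0.2,"gripper":1},
    {"xyz":[0.3,-1,0],"yaw":0.2,"gripper":1},
    {"xyz":[0,0,0],"yaw":0,"gripper":1}
  ]
}}

```text
time_s: 26.15
position: [500.9, 155.4, 229.3]
eef_rot: [0.001, 0.572, 0.82, 0.0]
contact_force: [-0.5, -0.6, 0.9]
opening: 0.6
grip_force: 0.0
```

```bash
python3 -c "
from h import *
placed(); tubes()"
```

```text
top
laid 88 c [519. 383.] size [47. 14.] ang 11.5 z 77.0 mean [517. 382.]
laid 172 c [454. 266.] size [30. 46.] ang 10.2 z 73.0 mean [456. 265.]
laid 130 c [441. 362.] size [48. 22.] ang 15.7 z 75.0 mean [440. 363.]
scene
laid 752 c [451. 309.] size [ 52. 129.] ang 13.1 z 71.0 mean [457. 312.]
laid 811 c [530. 326.] size [ 50. 130.] ang 13.0 z 72.0 mean [534. 328.]
top
up 300 c [ 492. -311.] size [46. 46.] ang 24.5 z 130.0 mean [ 491. -310.]
scene
up 176 c [ 491. -311.] size [47. 47.] ang 27.6 z 129.0 mean [ 491. -309.]
lying 60 c [ 495. -300.] size [18. 38.] ang 65.4 z 41.0 mean [ 497. -298.]
```

Call:
{"api": "play_rows", "payload": {
  "deltas": [
    {"xyz":[0.025,-1,0],"yaw":0.04,"gripper":1},
    {"xyz":[0.025,-1,0],"yaw":0.04,"gripper":1},
    {"xyz":[0.025,-1,0],"yaw":0.04,"gripper":1},
    {"xyz":[0.025,-1,0],"yaw":0.04,"gripper":1},
    {"xyz":[0.025,-1,0],"yaw":0.04,"gripper":1},
    {"xyz":[0.025,-1,0],"yaw":0.04,"gripper":1},
    {"xyz":[0.025,-1,0],"yaw":0.04,"gripper":1},
    {"xyz":[0.025,-1,0],"yaw":0.04,"gripper":1},
    {"xyz":[0.025,-1,0],"yaw":0.04,"gripper":1},
    {"xyz":[0.025,-1,0],"yaw":0.04,"gripper":1},
    {"xyz":[0.025,-1,0],"yaw":0.04,"gripper":1},
    {"xyz":[0.025,-1,0],"yaw":0.04,"gripper":1},
    {"xyz":[0.025,-1,0],"yaw":0.04,"gripper":1},
    {"xyz":[0.025,-1,0],"yaw":0.04,"gripper":1},
    {"xyz":[0.025,-1,0],"yaw":0.04,"gripper":1},
    {"xyz":[0.025,-1,0],"yaw":0.04,"gripper":1},
    {"xyz":[0.025,-1,0],"yaw":0.04,"gripper":1},
    {"xyz":[0.025,-1,0],"yaw":0.04,"gripper":1},
    {"xyz":[0.025,-1,0],"yaw":0.04,"gripper":1},
    {"xyz":[0.025,-1,0],"yaw":0.04,"gripper":1}
  ]
}}

```text
time_s: 28.35
position: [513.4, -342.6, 228.3]
eef_rot: [-0.0, 0.536, 0.844, 0.0]
contact_force: [-0.5, -0.0, -0.7]
opening: 0.9
grip_force: 0.0
```

Call:
{"api": "play_rows", "payload": {
  "deltas": [
    {"xyz":[0,-0.6,0],"yaw":0,"gripper":1},
    {"xyz":[0,0,0],"yaw":0,"gripper":1}
  ]
}}

```text
time_s: 28.55
position: [513.0, -358.1, 227.8]
eef_rot: [-0.0, 0.537, 0.844, 0.0]
contact_force: [-0.0, -0.1, 0.0]
opening: 0.2
grip_force: 0.0
```

```bash
python3 -c "
from h import *
tubes(); print(manip.get_state()['position'])"
```

```text
top
scene
up 174 c [ 489. -311.] size [48. 47.] ang 23.6 z 129.0 mean [ 491. -309.]
lying 63 c [ 494. -300.] size [18. 38.] ang 68.2 z 41.0 mean [ 497. -298.]
[ 513.05960685 -356.66330359  228.10056933]
```

Call:
{"api": "play_rows", "payload": {
  "deltas": [
    {"xyz":[0,0,-1],"yaw":0,"gripper":1},
    {"xyz":[0,0,-1],"yaw":0,"gripper":1},
    {"xyz":[0,0,-1],"yaw":0,"gripper":1},
    {"xyz":[0,0,-0.95],"yaw":0,"gripper":1},
    {"xyz":[-0.168,0.364,0],"yaw":0,"gripper":1},
    {"xyz":[-0.084,0.182,0],"yaw":0,"gripper":1},
    {"xyz":[-0.084,0.182,0],"yaw":0,"gripper":1},
    {"xyz":[-0.084,0.182,0],"yaw":0,"gripper":1},
    {"xyz":[-0.084,0.182,0],"yaw":0,"gripper":1},
    {"xyz":[-0.084,0.182,0],"yaw":0,"gripper":1},
    {"xyz":[-0.084,0.182,0],"yaw":0,"gripper":1},
    {"xyz":[-0.084,0.182,0],"yaw":0,"gripper":1},
    {"xyz":[-0.084,0.182,0],"yaw":0,"gripper":1},
    {"xyz":[-0.084,0.182,0],"yaw":0,"gripper":1},
    {"xyz":[-0.084,0.182,0],"yaw":0,"gripper":1},
    {"xyz":[-0.084,0.182,0],"yaw":0,"gripper":1},
    {"xyz":[-0.084,0.182,0],"yaw":0,"gripper":1},
    {"xyz":[0,0,0],"yaw":0,"gripper":1}
  ]
}}

```text
time_s: 30.45
position: [483.3, -293.2, 129.5]
eef_rot: [0.0, 0.536, 0.844, 0.0]
contact_force: [0.6, 0.1, -0.1]
opening: 0.8
grip_force: 0.0
```

Call:
{"api": "play_rows", "payload": {
  "deltas": [
    {"xyz":[0,0,1],"yaw":0,"gripper":0.3},
    {"xyz":[0,0,1],"yaw":0,"gripper":0.3},
    {"xyz":[0,0,1],"yaw":0,"gripper":0.3},
    {"xyz":[0,0,1],"yaw":0,"gripper":0.3},
    {"xyz":[0,-1,0],"yaw":0,"gripper":0.3},
    {"xyz":[0,-1,0],"yaw":0,"gripper":0.3},
    {"xyz":[0,-1,0],"yaw":0,"gripper":0.3},
    {"xyz":[0,-1,0],"yaw":0,"gripper":0.3},
    {"xyz":[0,-1,0],"yaw":0,"gripper":0.3},
    {"xyz":[0,-1,0],"yaw":0,"gripper":0.3},
    {"xyz":[0,0,0],"yaw":0,"gripper":0.3}
  ]
}}

```text
time_s: 31.55
position: [483.0, -446.0, 228.6]
eef_rot: [-0.0, 0.537, 0.844, -0.0]
contact_force: [-0.2, 0.3, 0.1]
opening: 65.0
grip_force: 0.0
```

```bash
python3 -c "
from h import *
tubes(); print(manip.get_state()['position']); placed()"
```

```text
top
lying 660 c [ 454. -229.] size [ 46. 130.] ang 25.4 z 41.0 mean [ 454. -229.]
scene
lying 418 c [ 452. -231.] size [ 48. 133.] ang 25.2 z 40.0 mean [ 456. -226.]
[ 483.30674855 -443.81354529  228.97454752]
top
laid 723 c [530. 326.] size [ 47. 130.] ang 12.2 z 73.0 mean [531. 325.]
laid 737 c [454. 309.] size [ 50. 131.] ang 13.4 z 73.0 mean [454. 309.]
scene
laid 751 c [451. 309.] size [ 50. 129.] ang 13.4 z 71.0 mean [456. 312.]
laid 807 c [531. 326.] size [ 50. 130.] ang 13.5 z 72.0 mean [534. 328.]
```

Call:
{"api": "play_rows", "payload": {
  "deltas": [
    {"xyz":[-0.129,0.953,0],"yaw":0,"gripper":0.3},
    {"xyz":[-0.129,0.953,0],"yaw":0,"gripper":0.3},
    {"xyz":[-0.129,0.953,0],"yaw":0,"gripper":0.3},
    {"xyz":[-0.129,0.953,0],"yaw":0,"gripper":0.3},
    {"xyz":[-0.129,0.953,0],"yaw":0,"gripper":0.3},
    {"xyz":[-0.129,0.953,0],"yaw":0,"gripper":0.3},
    {"xyz":[-0.129,0.953,0],"yaw":0,"gripper":0.3},
    {"xyz":[-0.129,0.953,0],"yaw":0,"gripper":0.3},
    {"xyz":[-0.129,0.953,0],"yaw":0,"gripper":0.3},
    {"xyz":[0,0,-1],"yaw":0,"gripper":0.3},
    {"xyz":[0,0,-1],"yaw":0,"gripper":0.3},
    {"xyz":[0,0,-1],"yaw":0,"gripper":0.3},
    {"xyz":[0,0,-1],"yaw":0,"gripper":0.3},
    {"xyz":[0,0,-1],"yaw":0,"gripper":0.3},
    {"xyz":[0,0,-1],"yaw":0,"gripper":0.3},
    {"xyz":[0,0,-1],"yaw":0,"gripper":0.3},
    {"xyz":[0,0,-0.9],"yaw":0,"gripper":0.3},
    {"xyz":[0,0,-0.53],"yaw":0,"gripper":0.3},
    {"xyz":[0,0,0],"yaw":0,"gripper":0.3}
  ]
}}

```text
time_s: 33.65
position: [453.7, -228.4, 17.3]
eef_rot: [-0.001, 0.536, 0.844, -0.0]
contact_force: [-0.6, -0.3, 1.0]
opening: 64.7
grip_force: 0.0
```

Call:
{"api": "play_rows", "payload": {
  "deltas": [
    {"xyz":[0,0,0],"yaw":0,"gripper":1},
    {"xyz":[0,0,0],"yaw":0,"gripper":1},
    {"xyz":[0,0,0],"yaw":0,"gripper":1},
    {"xyz":[0,0,0],"yaw":0,"gripper":1},
    {"xyz":[0,0,0],"yaw":0,"gripper":1},
    {"xyz":[0,0,0],"yaw":0,"gripper":1}
  ],
  "newtons": 25
}}

```text
time_s: 34.25
position: [454.7, -229.5, 19.4]
eef_rot: [0.0, 0.536, 0.844, -0.0]
contact_force: [-1.9, -0.3, 6.0]
opening: 39.0
grip_force: 25.0
```

Call:
{"api": "play_rows", "payload": {
  "deltas": [
    {"xyz":[0,0,0.5],"yaw":0,"gripper":1},
    {"xyz":[0,0,0.8],"yaw":0,"gripper":1},
    {"xyz":[0,0,1],"yaw":0,"gripper":1},
    {"xyz":[0,0,1],"yaw":0,"gripper":1},
    {"xyz":[0,0,0.7],"yaw":0,"gripper":1},
    {"xyz":[0,0,0],"yaw":0,"gripper":1}
  ]
}}

```text
time_s: 34.85
position: [455.3, -229.8, 121.8]
eef_rot: [0.002, 0.536, 0.844, 0.0]
contact_force: [0.1, 0.2, -1.5]
opening: 39.0
grip_force: 25.0
```

Call:
{"api": "play_rows", "payload": {
  "deltas": [
    {"xyz":[-0.141,0.945,0],"yaw":-0.1,"gripper":1},
    {"xyz":[-0.141,0.945,0],"yaw":-0.1,"gripper":1},
    {"xyz":[-0.141,0.945,0],"yaw":-0.1,"gripper":1},
    {"xyz":[-0.141,0.945,0],"yaw":-0.1,"gripper":1},
    {"xyz":[-0.141,0.945,0],"yaw":-0.1,"gripper":1},
    {"xyz":[-0.141,0.945,0],"yaw":-0.1,"gripper":1},
    {"xyz":[-0.141,0.945,0],"yaw":-0.1,"gripper":1},
    {"xyz":[-0.141,0.945,0],"yaw":-0.1,"gripper":1},
    {"xyz":[-0.141,0.945,0],"yaw":-0.1,"gripper":1},
    {"xyz":[-0.141,0.945,0],"yaw":-0.1,"gripper":1},
    {"xyz":[-0.141,0.945,0],"yaw":-0.1,"gripper":1},
    {"xyz":[-0.141,0.945,0],"yaw":-0.1,"gripper":1},
    {"xyz":[-0.141,0.945,0],"yaw":-0.1,"gripper":1},
    {"xyz":[-0.141,0.945,0],"yaw":-0.1,"gripper":1},
    {"xyz":[-0.141,0.945,0],"yaw":-0.1,"gripper":1},
    {"xyz":[-0.141,0.945,0],"yaw":-0.1,"gripper":1},
    {"xyz":[-0.141,0.945,0],"yaw":-0.1,"gripper":1},
    {"xyz":[-0.141,0.945,0],"yaw":-0.1,"gripper":1},
    {"xyz":[-0.141,0.945,0],"yaw":-0.1,"gripper":1},
    {"xyz":[-0.141,0.945,0],"yaw":-0.1,"gripper":1}
  ]
}}

```text
time_s: 36.85
position: [383.3, 244.0, 117.8]
eef_rot: [-0.0, 0.622, 0.783, -0.0]
contact_force: [-0.4, -0.4, -1.9]
opening: 39.5
grip_force: 25.0
```

Call:
{"api": "play_rows", "payload": {
  "deltas": [
    {"xyz":[-0.141,0.945,0],"yaw":0,"gripper":1},
    {"xyz":[-0.141,0.945,0],"yaw":0,"gripper":1},
    {"xyz":[0,0,0],"yaw":0,"gripper":1},
    {"xyz":[0,0,0],"yaw":0,"gripper":1}
  ]
}}

```text
time_s: 37.25
position: [376.4, 290.3, 117.8]
eef_rot: [-0.0, 0.621, 0.784, -0.001]
contact_force: [0.2, 0.8, -1.8]
opening: 39.8
grip_force: 25.0
```

```bash
python3 -c "
from h import *
c,w,s=snap('scene'); 
save(c[200:400,300:550].repeat(3,0).repeat(3,1),'s4.png')"
```

```text
(no output)
```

View pics/s4.png

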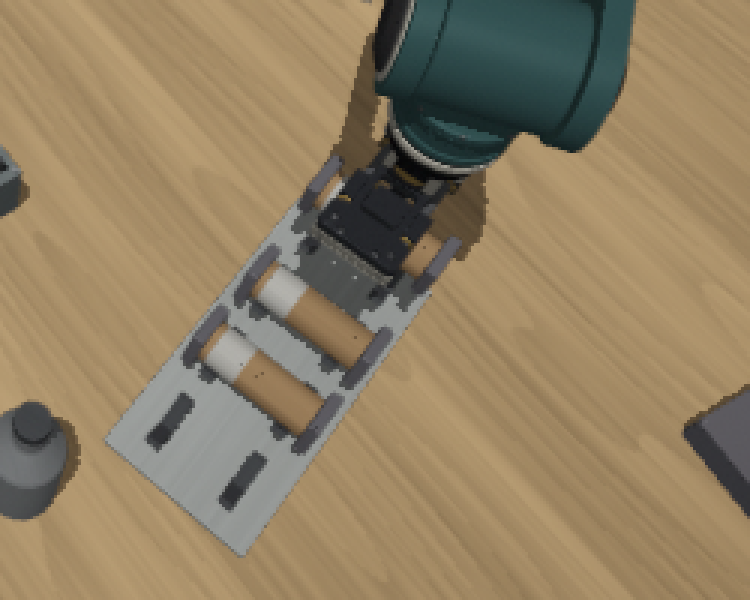

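Two tubes are seated at crop (260,375) and (315,315), and the third is held above bay 0 at (380,220). Lowering it now.

Call:
{"api": "play_rows", "payload": {
  "deltas": [
    {"xyz":[0,0,-0.8],"yaw":0,"gripper":1},
    {"xyz":[0,0,-0.6],"yaw":0,"gripper":1},
    {"xyz":[0,0,-0.4],"yaw":0,"gripper":1},
    {"xyz":[0,0,-0.4],"yaw":0,"gripper":1},
    {"xyz":[0,0,-0.25],"yaw":0,"gripper":1},
    {"xyz":[0,0,-0.19],"yaw":0,"gripper":1},
    {"xyz":[0,0,0],"yaw":0,"gripper":1},
    {"xyz":[0,0,0],"yaw":0,"gripper":1}
  ]
}}

```text
time_s: 38.1
position: [376.1, 290.2, 52.4]
eef_rot: [-0.001, 0.621, 0.783, -0.001]
contact_force: [-7.2, -3.0, 0.2]
opening: 39.3
grip_force: 25.0
```

Call:
{"api": "play_rows", "payload": {
  "deltas": [
    {"xyz":[0,0,0],"yaw":0,"gripper":0.4},
    {"xyz":[0,0,0],"yaw":0,"gripper":0.4},
    {"xyz":[0,0,0],"yaw":0,"gripper":0.4},
    {"xyz":[0,0,0],"yaw":0,"gripper":0.4},
    {"xyz":[0,0,0.5],"yaw":0,"gripper":0.4},
    {"xyz":[0,0,1],"yaw":0,"gripper":0.4},
    {"xyz":[0,0,1],"yaw":0,"gripper":0.4},
    {"xyz":[0,0,1],"yaw":0,"gripper":0.4},
    {"xyz":[0,0,1],"yaw":0,"gripper":0.4},
    {"xyz":[0,0,1],"yaw":0,"gripper":1},
    {"xyz":[0,0,1],"yaw":0,"gripper":1},
    {"xyz":[0.5,-1,0.6],"yaw":-0.6,"gripper":1},
    {"xyz":[0.5,-1,0],"yaw":-0.6,"gripper":1},
    {"xyz":[0.5,-1,0],"yaw":-0.6,"gripper":1},
    {"xyz":[0.5,-1,0],"yaw":-0.6,"gripper":1},
    {"xyz":[0.5,-1,0],"yaw":0,"gripper":1},
    {"xyz":[0.5,-1,0],"yaw":0,"gripper":1},
    {"xyz":[0,-1,0],"yaw":0,"gripper":1},
    {"xyz":[0,-1,0],"yaw":0,"gripper":1},
    {"xyz":[0,0,0],"yaw":0,"gripper":1}
  ]
}}

```text
time_s: 40.1
position: [451.9, 88.5, 231.2]
eef_rot: [0.0, 0.716, 0.698, 0.0]
contact_force: [-0.4, 0.5, -0.1]
opening: 0.1
grip_force: 0.0
```

Run:
```python
from h import *
placed()
print(manip.get_state()['eef_rot'])
for n in("scene","top"):
    c,w,s=snap(n); x,y,z=w[...,0],w[...,1],w[...,2]
    rect(w,(x>580)&(x<710)&(y>-200)&(y<60)&(z>106)&(z<125),"tip",2)
    rect(w,(x>580)&(x<710)&(y>-200)&(y<60)&(z>95)&(z<106),"wall/btn",12)
    if n=="top": save(cv2.resize(c[150:220,235:350],None,fx=6,fy=6,interpolation=cv2.INTER_CUBIC),'c.png')
```

```text
top
laid 676 c [532. 326.] size [ 47. 131.] ang 14.1 z 74.0 mean [532. 328.]
laid 509 c [449. 328.] size [48. 95.] ang 12.9 z 73.0 mean [449. 329.]
laid 514 c [374. 309.] size [50. 93.] ang 15.4 z 73.0 mean [372. 312.]
scene
laid 699 c [373. 290.] size [ 51. 130.] ang 12.9 z 71.0 mean [379. 293.]
laid 749 c [452. 309.] size [ 51. 129.] ang 13.7 z 71.0 mean [456. 312.]
laid 805 c [529. 326.] size [ 49. 130.] ang 13.3 z 71.0 mean [534. 328.]
[2.14532529e-04 7.15210275e-01 6.98909171e-01 4.32037011e-04]
tip 13 c [621. -98.] size [8. 8.] ang 8.0 z 112.0 mean [622. -98.]
tip 13 c [666. -44.] size [8. 9.] ang 55.1 z 114.0 mean [666. -43.]
tip 15 c [625.  14.] size [11.  8.] ang 54.0 z 113.0 mean [625.  14.]
wall/btn 56 c [ 640. -162.] size [25. 23.] ang 67.7 z 100.0 mean [ 641. -162.]
wall/btn 75 c [ 641. -127.] size [ 8. 89.] ang 87.1 z 100.0 mean [ 641. -127.]
wall/btn 71 c [644. -71.] size [ 8. 88.] ang 88.4 z 101.0 mean [642. -71.]
wall/btn 75 c [646. -15.] size [ 8. 87.] ang 88.3 z 101.0 mean [646. -15.]
wall/btn 75 c [647.  40.] size [ 7. 90.] ang 88.8 z 101.0 mean [648.  40.]
tip 3 
[... 719 characters left out ...]
.8 z 116.0 mean [623. -98.]
tip 2 c [ 627. -126.] size [3. 0.] ang -90.9 z 106.0 mean [ 627. -126.]
tip 2 c [608.  43.] size [2. 0.] ang 175.9 z 107.0 mean [608.  43.]
tip 2 c [ 600. -126.] size [3. 0.] ang 94.3 z 107.0 mean [ 600. -126.]
wall/btn 60 c [649.  40.] size [ 6. 89.] ang 88.6 z 101.0 mean [649.  40.]
wall/btn 55 c [645. -71.] size [ 5. 89.] ang 87.7 z 102.0 mean [644. -71.]
wall/btn 37 c [ 659. -128.] size [ 5. 57.] ang 87.1 z 102.0 mean [ 659. -128.]
wall/btn 51 c [641. -15.] size [ 5. 77.] ang 86.9 z 103.0 mean [641. -16.]
wall/btn 73 c [ 644. -160.] size [33. 31.] ang 89.8 z 101.0 mean [ 642. -162.]
wall/btn 16 c [ 614. -126.] size [ 3. 22.] ang 89.9 z 102.0 mean [ 614. -126.]
```

View pics/c.png

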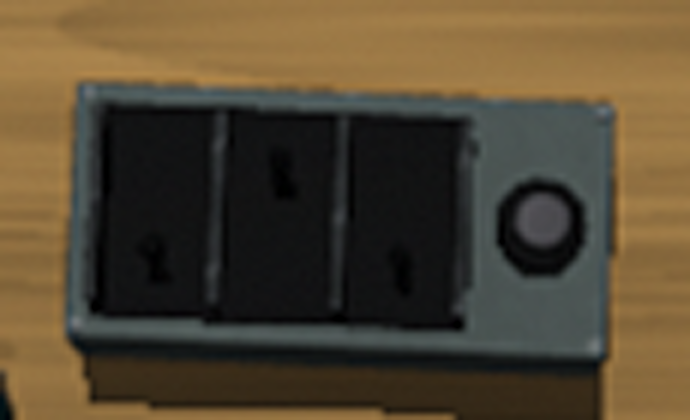

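All three tubes lie in bays 0–2. In the console crop the left lever (155,260) leans to the robot, so it's off. The middle (283,170) leans away, so it's on, and the right (402,270) is off. Each will be felt from the robot side.

Call:
{"api": "play_rows", "payload": {
  "deltas": [
    {"xyz":[0.907,-0.507,0],"yaw":0,"gripper":1},
    {"xyz":[0.907,-0.507,0],"yaw":0,"gripper":1},
    {"xyz":[0.907,-0.507,0],"yaw":0,"gripper":1},
    {"xyz":[0.907,-0.507,0],"yaw":0,"gripper":1},
    {"xyz":[0.907,-0.507,0],"yaw":0,"gripper":1},
    {"xyz":[0.907,-0.507,0],"yaw":0,"gripper":1},
    {"xyz":[0,0,-1],"yaw":0,"gripper":1},
    {"xyz":[0,0,-1],"yaw":0,"gripper":1},
    {"xyz":[0,0,-1],"yaw":0,"gripper":1},
    {"xyz":[0,0,-0.8],"yaw":0,"gripper":1},
    {"xyz":[0,0,-0.6],"yaw":0,"gripper":1},
    {"xyz":[0,0,-0.5],"yaw":0,"gripper":1},
    {"xyz":[0,0,0],"yaw":0,"gripper":1},
    {"xyz":[0,0,0],"yaw":0,"gripper":1}
  ]
}}

```text
time_s: 41.7
position: [588.2, 14.6, 108.3]
eef_rot: [0.0, 0.715, 0.699, 0.0]
contact_force: [0.2, -1.4, -0.4]
opening: 0.4
grip_force: 0.0
```

Call:
{"api": "play_rows", "payload": {
  "deltas": [
    {"xyz":[0.2,-0.02,0],"yaw":0,"gripper":1},
    {"xyz":[0.2,-0.02,0],"yaw":0,"gripper":1},
    {"xyz":[0.2,0,0],"yaw":0,"gripper":1},
    {"xyz":[0.2,0,0],"yaw":0,"gripper":1},
    {"xyz":[0.2,0,0],"yaw":0,"gripper":1}
  ]
}}

```text
time_s: 42.2
position: [613.4, 13.4, 107.8]
eef_rot: [0.0, 0.715, 0.699, -0.0]
contact_force: [-1.2, -0.3, 0.9]
opening: 0.6
grip_force: 0.7
```

Call:
{"api": "play_rows", "payload": {
  "deltas": [
    {"xyz":[0.2,0,0],"yaw":0,"gripper":1},
    {"xyz":[0.2,0,0],"yaw":0,"gripper":1},
    {"xyz":[0.2,0,0],"yaw":0,"gripper":1},
    {"xyz":[0.2,0,0],"yaw":0,"gripper":1},
    {"xyz":[0.2,0,0],"yaw":0,"gripper":1},
    {"xyz":[0.15,0,0],"yaw":0,"gripper":1},
    {"xyz":[0,0,0],"yaw":0,"gripper":1}
  ]
}}

```text
time_s: 42.9
position: [642.0, 13.4, 107.5]
eef_rot: [-0.0, 0.715, 0.699, -0.0]
contact_force: [-0.1, -0.4, -0.1]
opening: 0.2
grip_force: 0.0
```

```bash
cat >> h.py <<'E'
def tips():
    for n in("scene","top"):
        c,w,s=snap(n); x,y,z=w[...,0],w[...,1],w[...,2]
        print(n)
        for y0 in (13,-44,-98): rect(w,(x>600)&(x<690)&(abs(y-y0)<14)&(z>107)&(z<121),"tip",5)
    return c
E
python3 -c "
from h import *
tips()"
```

```text
scene
tip 39 c [651.  18.] size [13. 44.] ang 67.5 z 114.0 mean [651.  18.]
tip 12 c [666. -44.] size [5. 9.] ang 52.4 z 114.0 mean [666. -44.]
top
tip 11 c [623. -98.] size [8. 7.] ang 89.5 z 115.0 mean [623. -99.]
```

Call:
{"api": "play_rows", "payload": {
  "deltas": [
    {"xyz":[-0.5,0,0],"yaw":0,"gripper":1},
    {"xyz":[-0.8,0,0],"yaw":0,"gripper":1},
    {"xyz":[0,0,1],"yaw":0,"gripper":1},
    {"xyz":[0,0,1],"yaw":0,"gripper":1},
    {"xyz":[0,-0.76,0],"yaw":0,"gripper":1},
    {"xyz":[0,-0.76,0],"yaw":0,"gripper":1},
    {"xyz":[0,-0.76,0],"yaw":0,"gripper":1},
    {"xyz":[0,0,0],"yaw":0,"gripper":1},
    {"xyz":[0,0,-0.8],"yaw":0,"gripper":1},
    {"xyz":[0,0,-0.7],"yaw":0,"gripper":1},
    {"xyz":[0,0,-0.5],"yaw":0,"gripper":1},
    {"xyz":[0,0,0],"yaw":0,"gripper":1},
    {"xyz":[0,0,0],"yaw":0,"gripper":1}
  ]
}}

```text
time_s: 44.3
position: [609.1, -43.3, 107.7]
eef_rot: [-0.0, 0.715, 0.699, -0.0]
contact_force: [0.4, -0.2, -0.2]
opening: 0.6
grip_force: 0.0
```

```bash
python3 -c "
from h import *
tips()"
```

```text
scene
tip 13 c [667.  11.] size [9. 8.] ang 54.6 z 114.0 mean [667.  12.]
tip 21 c [616. -37.] size [11. 26.] ang 58.9 z 113.0 mean [615. -38.]
tip 10 c [665. -43.] size [6. 6.] ang 51.7 z 113.0 mean [665. -43.]
tip 10 c [621. -98.] size [8. 6.] ang 56.5 z 114.0 mean [621. -98.]
top
```

Call:
{"api": "play_rows", "payload": {
  "deltas": [
    {"xyz":[0.4,0,0],"yaw":0,"gripper":1},
    {"xyz":[0.4,0,0],"yaw":0,"gripper":1},
    {"xyz":[0.3,0,0],"yaw":0,"gripper":1},
    {"xyz":[0.1,0,0],"yaw":0,"gripper":1},
    {"xyz":[0.08,0,0],"yaw":0,"gripper":1},
    {"xyz":[0.08,0,0],"yaw":0,"gripper":1},
    {"xyz":[0,0,0],"yaw":0,"gripper":1}
  ]
}}

```text
time_s: 45.1
position: [643.2, -43.6, 107.6]
eef_rot: [-0.0, 0.715, 0.699, -0.0]
contact_force: [-1.1, -0.4, -1.0]
opening: 0.2
grip_force: 0.0
```

Call:
{"api": "play_rows", "payload": {
  "deltas": [
    {"xyz":[0.06,0,0],"yaw":0,"gripper":1},
    {"xyz":[0,0,0],"yaw":0,"gripper":1}
  ]
}}

```text
time_s: 45.3
position: [644.5, -43.6, 107.6]
eef_rot: [-0.0, 0.715, 0.699, -0.0]
contact_force: [-0.6, -0.6, -0.1]
opening: 0.4
grip_force: 0.4
```

Call:
{"api": "play_rows", "payload": {
  "deltas": [
    {"xyz":[0.06,0,0],"yaw":0,"gripper":1},
    {"xyz":[0,0,0],"yaw":0,"gripper":1}
  ]
}}

```text
time_s: 45.5
position: [645.1, -43.6, 107.6]
eef_rot: [-0.001, 0.715, 0.699, -0.001]
contact_force: [-11.9, 0.2, 4.3]
opening: 0.7
grip_force: 6.1
```

Call:
{"api": "play_rows", "payload": {
  "deltas": [
    {"xyz":[-0.5,0,0],"yaw":0,"gripper":1},
    {"xyz":[-1,0,0],"yaw":0,"gripper":1},
    {"xyz":[0,0,1],"yaw":0,"gripper":1},
    {"xyz":[-0.9,0,1],"yaw":0,"gripper":1},
    {"xyz":[0,-0.74,0],"yaw":0,"gripper":1},
    {"xyz":[0,-0.74,0],"yaw":0,"gripper":1},
    {"xyz":[0,-0.74,0],"yaw":0,"gripper":1},
    {"xyz":[0,0,0],"yaw":0,"gripper":1},
    {"xyz":[0,0,-0.8],"yaw":0,"gripper":1},
    {"xyz":[0,0,-0.7],"yaw":0,"gripper":1},
    {"xyz":[0,0,-0.5],"yaw":0,"gripper":1},
    {"xyz":[0,0,0],"yaw":0,"gripper":1},
    {"xyz":[0,0,0],"yaw":0,"gripper":1}
  ]
}}

```text
time_s: 46.8
position: [586.2, -98.8, 107.7]
eef_rot: [-0.0, 0.715, 0.699, -0.0]
contact_force: [0.4, 0.0, 0.0]
opening: 0.7
grip_force: 0.0
```

Call:
{"api": "play_rows", "payload": {
  "deltas": [
    {"xyz":[0.2,0,0],"yaw":0,"gripper":1},
    {"xyz":[0.2,0,0],"yaw":0,"gripper":1},
    {"xyz":[0.2,0,0],"yaw":0,"gripper":1},
    {"xyz":[0.2,0,0],"yaw":0,"gripper":1},
    {"xyz":[0.2,0,0],"yaw":0,"gripper":1},
    {"xyz":[0.2,0,0],"yaw":0,"gripper":1},
    {"xyz":[0.2,0,0],"yaw":0,"gripper":1},
    {"xyz":[0.2,0,0],"yaw":0,"gripper":1},
    {"xyz":[0.2,0,0],"yaw":0,"gripper":1},
    {"xyz":[0.2,0,0],"yaw":0,"gripper":1},
    {"xyz":[0.1,0,0],"yaw":0,"gripper":1},
    {"xyz":[0,0,0],"yaw":0,"gripper":1}
  ]
}}

```text
time_s: 48.0
position: [638.9, -99.1, 107.6]
eef_rot: [-0.0, 0.715, 0.699, -0.0]
contact_force: [0.2, 0.7, 0.4]
opening: 0.4
grip_force: 0.0
```

Call:
{"api": "play_rows", "payload": {
  "deltas": [
    {"xyz":[-0.5,0,0],"yaw":0,"gripper":1},
    {"xyz":[-1,0,0],"yaw":0,"gripper":1},
    {"xyz":[-0.5,0,1],"yaw":0,"gripper":1},
    {"xyz":[0,0,1],"yaw":0,"gripper":1},
    {"xyz":[0,-0.84,0],"yaw":0,"gripper":1},
    {"xyz":[0,-0.84,0],"yaw":0,"gripper":1},
    {"xyz":[0,-0.84,0],"yaw":0,"gripper":1},
    {"xyz":[0,0,0],"yaw":0,"gripper":1}
  ]
}}

```text
time_s: 48.8
position: [587.6, -163.8, 157.6]
eef_rot: [0.0, 0.715, 0.699, -0.0]
contact_force: [-0.2, -0.2, -0.3]
opening: 0.4
grip_force: 0.0
```

```bash
python3 -c "
from h import *
tips(); placed()"
```

```text
scene
tip 13 c [668.  11.] size [10.  9.] ang 17.0 z 114.0 mean [667.  12.]
tip 12 c [667. -43.] size [6. 9.] ang 60.7 z 115.0 mean [666. -43.]
tip 12 c [ 663. -101.] size [10.  7.] ang 14.9 z 114.0 mean [ 663. -100.]
top
tip 11 c [670.  13.] size [10.  8.] ang 36.8 z 115.0 mean [669.  12.]
tip 11 c [667. -44.] size [9. 9.] ang 17.2 z 114.0 mean [667. -44.]
top
laid 723 c [531. 326.] size [ 49. 131.] ang 11.8 z 73.0 mean [531. 325.]
laid 733 c [453. 309.] size [ 49. 132.] ang 12.9 z 73.0 mean [454. 309.]
laid 748 c [375. 291.] size [ 49. 132.] ang 12.6 z 73.0 mean [377. 290.]
scene
laid 699 c [373. 290.] size [ 51. 130.] ang 13.4 z 71.0 mean [379. 293.]
laid 747 c [450. 309.] size [ 51. 129.] ang 13.7 z 71.0 mean [456. 312.]
laid 812 c [529. 326.] size [ 49. 130.] ang 13.0 z 71.0 mean [534. 329.]
```

Call:
{"api": "play_rows", "payload": {
  "deltas": [
    {"xyz":[0.72,0,0],"yaw":0,"gripper":1},
    {"xyz":[0.72,0.02,0],"yaw":0,"gripper":1},
    {"xyz":[0.72,0.02,0],"yaw":0,"gripper":1},
    {"xyz":[0,0,-0.8],"yaw":0,"gripper":1},
    {"xyz":[0,0,-0.8],"yaw":0,"gripper":1},
    {"xyz":[0,0,-0.2],"yaw":0,"gripper":1},
    {"xyz":[0,0,-0.1],"yaw":0,"gripper":1},
    {"xyz":[0,0,-0.1],"yaw":0,"gripper":1},
    {"xyz":[0,0,-0.1],"yaw":0,"gripper":1},
    {"xyz":[0,0,0],"yaw":0,"gripper":1}
  ]
}}

```text
time_s: 50.0
position: [643.0, -160.9, 107.1]
eef_rot: [0.001, 0.715, 0.699, 0.001]
contact_force: [-5.0, 3.4, 10.9]
opening: 0.4
grip_force: 5.6
```

Call:
{"api": "play_rows", "payload": {
  "deltas": [
    {"xyz":[0,0,-0.08],"yaw":0,"gripper":1},
    {"xyz":[0,0,0],"yaw":0,"gripper":1}
  ]
}}

```text
time_s: 50.2
position: [643.2, -160.9, 106.9]
eef_rot: [0.001, 0.715, 0.699, 0.001]
contact_force: [-11.7, 6.3, 25.6]
opening: 0.4
grip_force: 13.0
```

The press stiffens after about 2 mm, so I'll check the collar height around the button in the stored depth data.

Run:
```python
from h import *
print({k:manip.get_state()[k] for k in("position","contact_force")})
for n in("top","scene"):
    w=np.load(n+"0.npy"); x,y,z=w[...,0],w[...,1],w[...,2]
    r=np.hypot(x-642,y+162)
    for a in range(0,32,3):
        m=(r>=a)&(r<a+3); print(n,a,np.nanpercentile(z[m],[5,50,95]).round(1),m.sum())
c,w,s=snap("scene"); save(cv2.resize(c[170:260,210:300],None,fx=6,fy=6,interpolation=cv2.INTER_CUBIC),"b.png")
```

```text
{'position': array([ 643.19782758, -160.91690763,  106.91161174]), 'contact_force': array([-11.665855  ,   6.25771417,  25.60494675])}
top 0 [ 99.4 100.6 107.4] 3
top 3 [ 96.5 101.7 106.7] 13
top 6 [ 96.3 104.1 109.2] 21
top 9 [ 96.1 101.5 107.5] 25
top 12 [ 88.3  93.4 107. ] 31
top 15 [89.  92.6 96.4] 42
top 18 [79.  91.9 96.2] 51
top 21 [75.2 82.8 92.9] 49
top 24 [75.4 81.3 86.1] 65
top 27 [75.3 81.  86. ] 66
top 30 [74.  81.3 87.2] 81
scene 0 [ 98.8 102.8 103.6] 3
scene 3 [ 99.7 101.6 105.7] 6
scene 6 [ 97.2 101.3 106.2] 16
scene 9 [ 90.9  99.5 103.7] 34
scene 12 [ 89.6  93.  103.1] 22
scene 15 [77.4 88.7 94.3] 38
scene 18 [77.  88.7 94.6] 42
scene 21 [77.6 79.7 92.6] 22
scene 24 [76.8 79.5 84.3] 23
scene 27 [74.4 80.1 83.5] 27
scene 30 [76.  78.7 82.6] 35
```

View pics/b.png

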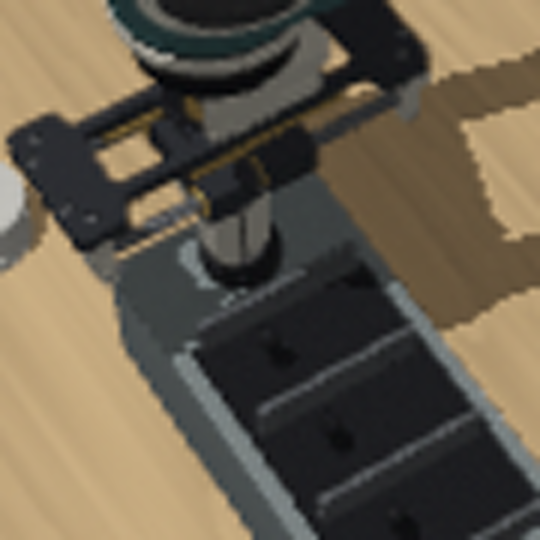

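Call:
{"api": "play_rows", "payload": {
  "deltas": [
    {"xyz":[0,0,0.2],"yaw":0,"gripper":1},
    {"xyz":[0,0,0],"yaw":0,"gripper":1},
    {"xyz":[0,0,0],"yaw":0,"gripper":1}
  ]
}}

```text
time_s: 50.55
position: [643.2, -161.1, 109.0]
eef_rot: [0.001, 0.715, 0.699, 0.001]
contact_force: [2.4, 0.5, 3.2]
opening: 0.6
grip_force: 1.9
```

Call:
{"api": "play_rows", "payload": {
  "deltas": [
    {"xyz":[0,0,0.08],"yaw":0,"gripper":1},
    {"xyz":[0,0,0],"yaw":0,"gripper":1},
    {"xyz":[0,0,0],"yaw":0,"gripper":1}
  ]
}}

```text
time_s: 50.85
position: [642.7, -161.2, 110.1]
eef_rot: [0.0, 0.715, 0.699, -0.0]
contact_force: [2.8, 0.2, 3.6]
opening: 0.6
grip_force: 1.6
```

Call:
{"api": "play_rows", "payload": {
  "deltas": [
    {"xyz":[0,0,0.08],"yaw":0,"gripper":1},
    {"xyz":[0,0,0],"yaw":0,"gripper":1},
    {"xyz":[0,0,0],"yaw":0,"gripper":1}
  ]
}}

```text
time_s: 51.15
position: [642.5, -161.2, 112.0]
eef_rot: [-0.0, 0.715, 0.699, -0.0]
contact_force: [1.0, -0.2, 2.3]
opening: 0.4
grip_force: 1.0
```

Call:
{"api": "play_rows", "payload": {
  "deltas": [
    {"xyz":[0,0,0.08],"yaw":0,"gripper":1},
    {"xyz":[0,0,0],"yaw":0,"gripper":1},
    {"xyz":[0,0,0],"yaw":0,"gripper":1}
  ]
}}

```text
time_s: 51.45
position: [642.4, -161.0, 113.9]
eef_rot: [-0.0, 0.715, 0.699, -0.0]
contact_force: [0.2, -0.1, 0.5]
opening: 0.5
grip_force: 0.0
```

Call:
{"api": "play_rows", "payload": {
  "deltas": [
    {"xyz":[0,0,0.16],"yaw":0,"gripper":1},
    {"xyz":[0,0,0],"yaw":0,"gripper":1},
    {"xyz":[0,0,0],"yaw":0,"gripper":1}
  ]
}}

```text
time_s: 51.75
position: [642.7, -161.1, 118.3]
eef_rot: [0.0, 0.715, 0.699, 0.0]
contact_force: [0.2, -0.1, -0.8]
opening: 0.5
grip_force: 0.0
```

The spring force fades at a TCP height of about 113 mm and the hard stop is at 107 mm, so the button made its full 6 mm travel. I'll retreat and check everything.

Call:
{"api": "play_rows", "payload": {
  "deltas": [
    {"xyz":[0,0,1],"yaw":0,"gripper":1},
    {"xyz":[0,0,1],"yaw":0,"gripper":1},
    {"xyz":[0,0,1],"yaw":0,"gripper":1},
    {"xyz":[0,0,1],"yaw":0,"gripper":1},
    {"xyz":[-1,-1,0],"yaw":0,"gripper":1},
    {"xyz":[-1,-1,0],"yaw":0,"gripper":1},
    {"xyz":[-1,-1,0],"yaw":0,"gripper":1},
    {"xyz":[-1,-1,0],"yaw":0,"gripper":1},
    {"xyz":[0,0,0],"yaw":0,"gripper":1},
    {"xyz":[0,0,0],"yaw":0,"gripper":1}
  ]
}}

```text
time_s: 52.75
position: [542.4, -261.5, 218.3]
eef_rot: [0.0, 0.715, 0.699, 0.0]
contact_force: [0.2, 0.1, -0.1]
opening: 0.1
grip_force: 0.0
```

Run:
```python
from h import *
save(tips(),"end.png"); placed()
```

```text
scene
tip 13 c [667.  12.] size [ 9. 11.] ang 16.0 z 115.0 mean [668.  12.]
tip 12 c [666. -45.] size [7. 9.] ang 51.1 z 112.0 mean [666. -45.]
tip 12 c [663. -99.] size [9. 7.] ang 21.2 z 115.0 mean [663. -99.]
top
tip 15 c [669.  12.] size [ 8. 10.] ang 85.9 z 116.0 mean [668.  12.]
tip 14 c [667. -45.] size [10.  8.] ang 46.6 z 115.0 mean [667. -45.]
tip 12 c [ 665. -101.] size [9. 8.] ang 0.4 z 114.0 mean [ 665. -100.]
top
laid 720 c [530. 326.] size [ 48. 131.] ang 12.1 z 73.0 mean [531. 325.]
laid 732 c [453. 309.] size [ 49. 132.] ang 13.0 z 73.0 mean [454. 309.]
laid 743 c [376. 290.] size [ 50. 131.] ang 12.6 z 73.0 mean [377. 290.]
scene
laid 693 c [373. 290.] size [ 50. 130.] ang 13.2 z 71.0 mean [379. 292.]
laid 748 c [451. 309.] size [ 50. 130.] ang 13.4 z 71.0 mean [456. 312.]
laid 809 c [530. 326.] size [ 49. 130.] ang 13.6 z 71.0 mean [534. 328.]
```

View pics/end.png

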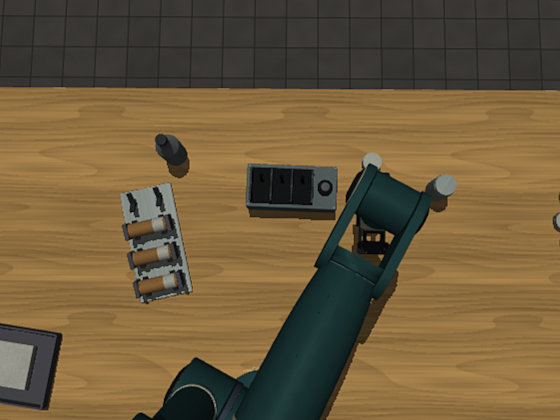

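The final view shows three tubes laid at (148,228), (152,256) and (158,284). All levers lean away from the robot, and the bystanders are unmoved.

```bash
python3 -c "
from rig import manip
print(manip.hand_in())"
```

```text
the job is handed in; nothing more can be done
None
```

I laid all three tubes present in bays 0–2, flipped the left and right switches on, felt the middle one (already on), pressed and released the start button with no bystander visibly moved, and handed the job in; no verdict came back.

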